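# Contact check of lens carriers with a hand probe

### The job

Lay every lens carrier on the table flat and squarely across the raised steel ledge, centred on its width, side by side. Then take the spring-tipped probe from its stand by the black grip and press its tip lightly for about half a second, never so hard that the spring pin bottoms out, first on the brass stud of the grey reference block and then on the brass test disc of each carrier on the ledge, the shortest carrier first and the longest last. Finally hang the probe upright on its stand again, collar resting on both blades, with all carriers still lying centred across the ledge and everything else left where it was.

Things in the scene. Friction and masses are not known exactly. Their poses are not given: they have to be found in the camera images.
- carrier_a: the shortest kind of lens carrier (may be absent), loose: a flat aluminium plate 105 mm long (its x) x 60 wide (y) x 10 thick, dotted with dark lens pockets, with an upright aluminium grip bar on its middle, 36 long (x) x 12 wide (y), rising from 10 to 37 mm above the underside; 170 to 260 g; origin at the centre of its underside, z up
- carrier_a_pad (a point): centre of the flat brass test disc (18 mm across) on the plate of carrier_a: 38 mm along -x from the middle, beside the end of the grip bar, 10 mm above the underside, flush with the plate
- carrier_b: the second shortest kind of lens carrier (may be absent), loose: a flat aluminium plate 130 mm long (its x) x 60 wide (y) x 10 thick, dotted with dark lens pockets, with an upright aluminium grip bar on its middle, 36 long (x) x 12 wide (y), rising from 10 to 37 mm above the underside; 170 to 260 g; origin at the centre of its underside, z up
- carrier_b_pad (a point): centre of the flat brass test disc (18 mm across) on the plate of carrier_b: 38 mm along -x from the middle, beside the end of the grip bar, 10 mm above the underside, flush with the plate
- carrier_c: the second longest kind of lens carrier (may be absent), loose: a flat aluminium plate 155 mm long (its x) x 60 wide (y) x 10 thick, dotted with dark lens pockets, with an upright aluminium grip bar on its middle, 36 long (x) x 12 wide (y), rising from 10 to 37 mm above the underside; 170 to 260 g; origin at the centre of its underside, z up
- carrier_c_pad (a point): centre of the flat brass test disc (18 mm across) on the plate of carrier_c: 38 mm along -x from the middle, beside the end of the grip bar, 10 mm above the underside, flush with the plate
- carrier_d: the longest kind of lens carrier (may be absent), loose: a flat aluminium plate 180 mm long (its x) x 60 wide (y) x 10 thick, dotted with dark lens pockets, with an upright aluminium grip bar on its middle, 36 long (x) x 12 wide (y), rising from 10 to 37 mm above the underside; 170 to 260 g; origin at the centre of its underside, z up
- carrier_d_pad (a point): centre of the flat brass test disc (18 mm across) on the plate of carrier_d: 38 mm along -x from the middle, beside the end of the grip bar, 10 mm above the underside, flush with the plate
- ledge: the raised dark steel ledge, fixed: a solid bar 100 mm wide (x) x 440 long (y) x 25 high; origin at the centre of its underside; carriers lie across it with their length along its x
- ledge_top (a point): centre of the ledge's top face, 25 mm above the table; axes as the ledge's
- probe: the hand probe, loose, upright, 175 g: origin under the centre of its 50 x 50 x 8 mm square aluminium collar, z up. Above the collar a black square grip 26 x 26 mm, z = 8 to 68 mm; below it a round steel shank 14 mm across to z = -55, then a brass spring pin 8 mm across, its rounded end at z = -85. The pin springs in by up to 12 mm (1 N at first, 3.4 N fully in; then rigid)
- probe_point (a point): the rounded end of the probe's spring pin (moves with the pin)
- stand: the probe's stand, fixed: steel base plate 110 (x) x 90 (y) x 10 mm with two upright aluminium blades along x, each 70 long and 8 thick, tops at 110 mm, gap 26 mm (centred on y = 0), open above and at both ends; the probe hangs with its shank between them, its collar on both tops; origin at the centre of the underside
- stand_top (a point): middle between the tops of the two blades, 110 mm above the table, where the origin of the hung probe lies; axes as the stand's
- reference: the reference block, fixed: grey box 90 (x) x 70 (y) x 40 mm high with a round brass stud 24 mm across on its middle, rising to 55 mm; origin at the centre of the underside
- reference_top (a point): centre of the flat top of the brass stud, 55 mm above the table
- solvent: bystander: white plastic bottle 60 mm across, 150 tall; origin at its foot
- jar: bystander: clear jar 64 mm across, 75 tall; origin at its foot
- gauge_block: bystander: flat steel block 70 x 25 x 15 mm; origin under its centre
- driver: bystander: screwdriver lying on the table
- cup: bystander: white plastic cup 70 mm across, 80 tall; origin at its foot
There are look-alikes about, which are no part of the job. Leave any red look-alike of the carrier_c alone. Leave any pink look-alike of the carrier_b alone.

How it is judged:
On the way, in this order (a step that is already met when the one before it is completed fails the run):
1. every carrier present lies across the ledge, centred on it (x of carrier_a in the frame of ledge_top between -0.015 and 0.015 m and z of carrier_a in the frame of ledge_top between -0.005 and 0.005 m and y of carrier_a in the frame of ledge_top between -0.2 and 0.2 m and angle between the x axis of each of carrier_a, carrier_b, carrier_c, carrier_d and the x axis of ledge, either way round below 0.17 rad and angle between each of carrier_a, carrier_b, carrier_c, carrier_d's own z axis and vertical below 0.08 rad and linear speed of each of carrier_a, carrier_b, carrier_c, carrier_d below 0.03 m/s and x of carrier_b in the frame of ledge_top between -0.015 and 0.015 m and z of carrier_b in the frame of ledge_top between -0.005 and 0.005 m and y of carrier_b in the frame of ledge_top between -0.2 and 0.2 m and x of carrier_c in the frame of ledge_top between -0.015 and 0.015 m and z of carrier_c in the frame of ledge_top between -0.005 and 0.005 m and y of carrier_c in the frame of ledge_top between -0.2 and 0.2 m and x of carrier_d in the frame of ledge_top between -0.015 and 0.015 m and z of carrier_d in the frame of ledge_top between -0.005 and 0.005 m and y of carrier_d in the frame of ledge_top between -0.2 and 0.2 m), for 0.2 s.
2. the probe's tip is pressed on the brass stud of the reference block (horizontal distance between probe_point and reference_top below 0.009 m and distance between probe_point and reference_top below 0.012 m and contact force between probe and reference above 0.5 N), for 0.2 s.
3. the probe's tip is pressed on the test disc of carrier_a (shortest), which lies on the ledge (horizontal distance between probe_point and carrier_a_pad below 0.009 m and distance between probe_point and carrier_a_pad below 0.012 m and contact force between probe and carrier_a above 0.5 N and height (world z) of carrier_a_pad above 0.029 m), for 0.2 s.
4. the probe's tip is pressed on the test disc of carrier_b (second shortest), which lies on the ledge (horizontal distance between probe_point and carrier_b_pad below 0.009 m and distance between probe_point and carrier_b_pad below 0.012 m and contact force between probe and carrier_b above 0.5 N and height (world z) of carrier_b_pad above 0.029 m), for 0.2 s.
5. the probe's tip is pressed on the test disc of carrier_c (second longest), which lies on the ledge (horizontal distance between probe_point and carrier_c_pad below 0.009 m and distance between probe_point and carrier_c_pad below 0.012 m and contact force between probe and carrier_c above 0.5 N and height (world z) of carrier_c_pad above 0.029 m), for 0.2 s.
6. the probe's tip is pressed on the test disc of carrier_d (longest), which lies on the ledge (horizontal distance between probe_point and carrier_d_pad below 0.009 m and distance between probe_point and carrier_d_pad below 0.012 m and contact force between probe and carrier_d above 0.5 N and height (world z) of carrier_d_pad above 0.029 m), for 0.2 s.
At the end, for the whole second after the job is handed in: every carrier lies flat on the ledge, its middle within 15 mm of the midline and 200 mm of the centre along it, square within 0.17 rad; the probe hangs on the stand, upright within 0.1 rad, collar on both blades (5 mm), within 25 mm of their middle; all at rest (all of step 1 and x of probe in the frame of stand_top between -0.025 and 0.025 m and y of probe in the frame of stand_top between -0.012 and 0.012 m and z of probe in the frame of stand_top between -0.005 and 0.005 m and angle between probe's own z axis and vertical below 0.1 rad and linear speed of probe below 0.03 m/s); the robot touches nothing.
It fails at once if the probe is pressed with more than 12 N on a carrier, the ledge or the reference block (contact force between probe and carrier_a above 12 N or contact force between probe and carrier_b above 12 N or contact force between probe and carrier_c above 12 N or contact force between probe and carrier_d above 12 N or contact force between probe and ledge above 12 N or contact force between probe and reference above 12 N).
It fails at once if a bystander is shifted by more than 60 mm (distance of any of solvent, jar, gauge_block, driver, cup from where it was at the start of the episode above 0.06 m).
It fails at once if a standing bystander is knocked over (angle between any of solvent, jar, cup's own z axis and vertical above 0.6 rad).
Of carrier_a, carrier_b, carrier_c, carrier_d only 3 to 4 are there at a start; the rules pass over those that are not, and their reading is None.
At some moment in a run one of carrier_a, carrier_b, carrier_c, carrier_d may be knocked a few centimetres aside while the robot is not near it.
It also fails if it takes over 210 s, if anything falls off the work surface, if the arm or the gripper's body presses on something with over 40 N, if the wrist force passes 120 N, or if a joint passes its speed limit or range.

### The arm

A 7-joint arm with a two-finger parallel gripper is mounted at the origin on the work surface. World frame = base frame: x ahead of the robot, y to its left, z up, the work surface at z = 0. Lengths are in m, angles in rad, forces in N, time in s.
With the tool pointing down it reaches from about 0.425 to 0.925 m from the base axis. Payload 6.8 kg.
Tool frame: the origin (TCP) lies at the very end of the fingers, on their centre line; the grasp point (between the pads) lies ctrl.grip_depth behind it (ctrl.grip_depth is the distance from the TCP to the grasp point, in m); z points along the fingers, y is the line along which they close (so a half turn about z gives the same grasp; the last joint's range is limited). The gripper opens to 85 mm and grips with 20 to 120 N. Pads are 22 mm wide; open, the fingers measure 114 mm over their backs; the gripper's body (76 mm by 85 mm) begins 54 mm behind the grasp point. The pads swing forward as they close: fully open they stand 13 mm farther back than shut.
Start: joints at [-1.338, 0.477, 0.022, 1.555, -0.011, 1.109, -0.083], TCP at [0.226, 0.636, 0.231] pointing down, gripper open.
Joint ranges: [-2.96, 2.96], [-0.34, 2.1], [-1.41, 1.46], [0.24, 2.44], [-1.37, 4.51], [0.17, 1.92], [-2.96, 2.96]. Speed limits (rad/s): [2.39, 2.39, 3.14, 3.14, 3.14, 3.14, 3.14].

### API

Orientations are given as a rotation vector (axis times angle).
In Python, from station import ctrl gives the robot as it stands. The module is installed in compiled form; this text tells all that it offers.
- The arm moves only by the shell command python3 -m jog 'ROWS' [OPENING] [FORCE]. ROWS is a JSON object of lists of equal length, an entry for each row: "delta_pos": the shift along the world's x, y, z normalised to -1 to 1, where 1 is 0.2 m, a list of three; "turn": the turn, a rotation vector about the world's x, y, z normalised to -1 to 1, where 1 is 90 degrees, a list of three. In form: {"delta_pos": [[tx, ty, tz], ...], "turn": [[wx, wy, wz], ...]}. A call has 1 to 12 rows; each row is the pose to reach, as a shift and turn from the pose commanded when the call began; what a row does not reach only later rows make up. A row lasts 1/12 s, in which the tool goes at most 41.7 mm and 7.16 degrees, less where a joint would pass 70% of its speed; a pose out of reach is approached as far as the arm can. A call with a number of a shift or a turn outside -1 to 1 is refused whole. A call with a gripper value outside its range is refused whole. OPENING is the opening, from 0 (shut) to 1 (fully open), set as the call begins (- or left out, the last holds). The fingers move at their own pace and stop on an object; FORCE is the grip in N (left out, the last holds). Time passes only in rows, so rows that repeat a pose let the fingers close. It gives the time, the measured TCP pose, the force, the opening and the grip force at its end, in the units of the state.
- ctrl.get_state(): the state, without advancing time (a new reading comes with each control period).
- ctrl.capture(name): name is "side" or "top" or "wrist"; returns a dict with "frame" (420x560x3 uint8, red, green, blue), "mtx" (3x3 intrinsics, pixels), "cam_to_world" (4x4, takes a point from camera to world coordinates). Camera axes: x right, y down, z forward; pixel columns grow to the right and rows downward; lengths in m; the calibration is good to about 2 mm. A picture is of the moment at which its call begins. There is no depth.
- ctrl.finish_job(): hands the job in; it is judged then, once.
The state is a dict: "time_s": time; "qpos": joint angles; "joint_vel": joint speeds; "joint_efforts": joint torques, N m; "eef_pos": TCP position; "ee_rot": TCP orientation; "force": force on the tool from outside, world axes, zero at the start; "torque": the same for the moment, N m; "finger_gap": finger opening in m; "grasp_force": force on a finger pad.
Only numpy, scipy, OpenCV 4.12 (cv2) and the standard library are available. Lean on these libraries where they do the work, as an engineer would, in place of code of your own. Each camera call takes 0.05 s, during which the arm holds its last target. There are 200 camera calls.

## Working session

There is one attempt and no reset: what is moved stays moved. The work goes in short steps, Python scripts to look and compute and a shell command to move; the robot and the scene stay as the last step left them, time stands still between calls to the robot, and variables do not carry over. Pictures are saved under pics/ and viewed, at most 19 in all, crops included, and the job is handed in when it is done.

```bash
mkdir -p pics; python3 - <<'E'
from station import ctrl
import cv2,numpy as np,pickle
s=ctrl.get_state();print(s['eef_pos'],s['ee_rot'],s['finger_gap'],ctrl.grip_depth)
d={}
for n in ['top','side']:
    c=ctrl.capture(n);d[n]=c;cv2.imwrite(f'pics/{n}0.png',c['frame'][:,:,::-1]);print(n,c['mtx'].tolist(),np.round(c['cam_to_world'],3).tolist())
pickle.dump(d,open('c0.pkl','wb'))
E
```

```text
[0.22541561 0.63561023 0.23030526] [-5.32613290e-01 -3.09596008e+00  2.89309236e-03] 0.08562694840397056 0.0187
top [[508.5513574534216, 0.0, 274.1318913133206], [0.0, 508.5513574534216, 210.35431124489068], [0.0, 0.0, 1.0]] [[-0.025, -0.992, 0.125, 0.295], [-0.999, 0.028, 0.017, -0.021], [-0.02, -0.124, -0.992, 1.741], [0.0, 0.0, 0.0, 1.0]]
side [[505.3145628788844, 0.0, 275.4446488078287], [0.0, 505.3145628788844, 212.54727017126268], [0.0, 0.0, 1.0]] [[0.954, -0.193, 0.228, 0.18], [-0.299, -0.62, 0.726, -0.997], [0.001, -0.761, -0.649, 1.005], [0.0, 0.0, 0.0, 1.0]]
```

View pics/top0.png

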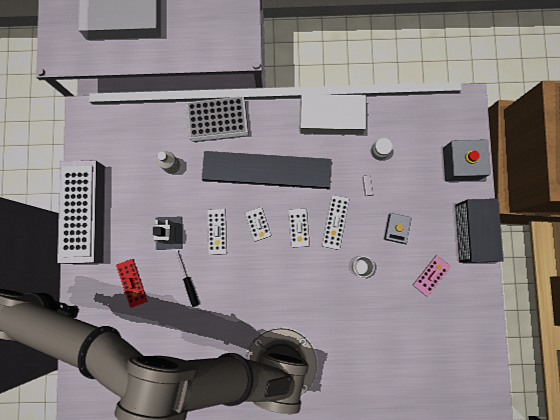

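View pics/side0.png

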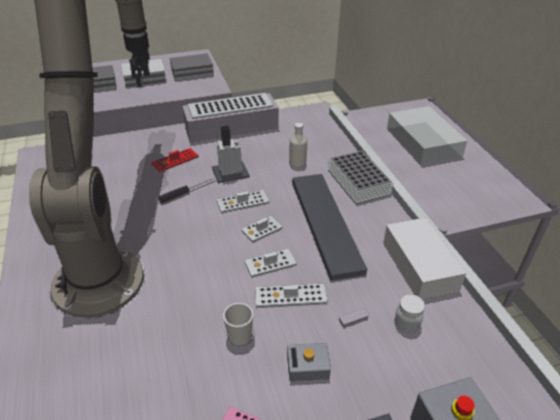

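The top view shows the four white carriers at about (217,231), (258,224), (299,227) and (335,222). The ledge runs (203,165)–(331,175), the stand is at (168,232), the reference at (398,228), with red and pink look-alikes at (131,283) and (432,276). The side view agrees.

```bash
cat >h.py <<'E'
import numpy as np,cv2
from station import ctrl
def ray(c,uv,z):
    uv=np.atleast_2d(np.asarray(uv,float));M=c['cam_to_world']
    d=np.c_[(uv-c['mtx'][:2,2])/c['mtx'][[0,1],[0,1]],np.ones(len(uv))]@M[:3,:3].T
    o=M[:3,3];return (o+d*((z-o[2])/d[:,2])[:,None])[:,:2]
def proj(c,p):
    M=np.linalg.inv(c['cam_to_world']);q=np.atleast_2d(p)@M[:3,:3].T+M[:3,3]
    return q[:,:2]/q[:,2:]*c['mtx'][[0,1],[0,1]]+c['mtx'][:2,2]
def blobs(mask,amin,amax):
    cs,_=cv2.findContours(mask.astype(np.uint8),cv2.RETR_EXTERNAL,cv2.CHAIN_APPROX_NONE)
    return [k[:,0,:] for k in cs if amin<cv2.contourArea(k)<amax]
def rect(c,k,z):
    (x,y),(w,h),a=cv2.minAreaRect((ray(c,k,z)*1000).astype(np.float32))
    if w<h:w,h,a=h,w,a+90
    return np.round([x,y,w,h,(a+90)%180-90],1)
def brass(f):
    h=cv2.cvtColor(f,cv2.COLOR_RGB2HSV);return (h[...,0]>12)&(h[...,0]<28)&(h[...,1]>110)&(h[...,2]>90)
def report(c,wmin=185,zp=.010,zb=None,am=(300,4000)):
    f=c['frame'];w=cv2.morphologyEx((f.min(2)>wmin).astype(np.uint8),cv2.MORPH_CLOSE,np.ones((5,5)))
    for k in blobs(w,*am): print('white',k.mean(0).round(),rect(c,k,zp))
    for k in blobs(brass(f),3,3000): m=cv2.moments(k);m=k.mean(0);print('brass',m.round(1),(ray(c,m,zb or zp)*1000).round(1))
E
python3 - <<'E'
import pickle;from h import *
d=pickle.load(open('c0.pkl','rb'));c=d['top'];report(c)
f=c['frame']
for z,n in ((.025,'dark'),(.04,'ref')):
  g=cv2.cvtColor(f,cv2.COLOR_RGB2GRAY)
  m=(g<90) if n=='dark' else (abs(g.astype(int)-120)<25)&(f.max(2)-f.min(2)<18)
  for k in blobs(m,250,6000):
    if 100<k[:,1].mean()<300: print(n,k.mean(0).round(),rect(c,k,z))
# crops
a=cv2.resize(f[195:265,140:220],None,fx=5,fy=5,interpolation=2);b=cv2.resize(f[195:265,350:430],None,fx=5,fy=5,interpolation=2)
cv2.imwrite('pics/crop1.png',np.hstack([a,b])[...,::-1])
E
```

```text
white [298. 228.] [451.9 -72.5 126.9  54.8   2.5]
white [216. 231.] [447.2 209.3 151.1  55.   -0.5]
white [258. 224.] [468.9  66.  101.4  57.4  17.2]
white [335. 222.] [ 467.9 -199.3  177.    55.3  -13.4]
white [ 68. 212.] [5.289e+02 7.549e+02 3.503e+02 2.431e+02 1.000e-01]
brass [438.6 266.6] [[ 306.9 -539.5]]
brass [216.6 242.3] [[408.6 207.6]]
brass [299.4 238.3] [[414.7 -74.8]]
brass [261.  234.1] [[432.5  55.5]]
brass [333.  232.5] [[ 431.3 -189.8]]
brass [398.8 227.2] [[ 443.3 -413.9]]
brass [547.1 301.1] [[ 184.1 -890.1]]
brass [555.2 215.5] [[ 468.8 -943.5]]
brass [503.7 159.9] [[ 665.9 -785.9]]
brass [552.6 138.9] [[ 734.6 -959.2]]
dark [169. 232.] [ 4.442e+02  3.691e+02  1.096e+02  9.190e+01 -2.000e-01]
dark [266. 170.] [652.5  31.8 440.8 107.2  84.6]
dark [459. 169.] [ 633.6 -621.9  178.7  115.    43.7]
dark [342. 127.] [ 826.6 -206.1  233.1  110.8   88.2]
ref [ 95. 294.] [243.6 612.4 184.8  98.9  74.9]
ref [470. 157.] [ 671.4 -659.6  132.   125.5  -89.7]
ref [214. 121.] [836.6 200.1 201.2 143.4 -85.1]
```

View pics/crop1.png

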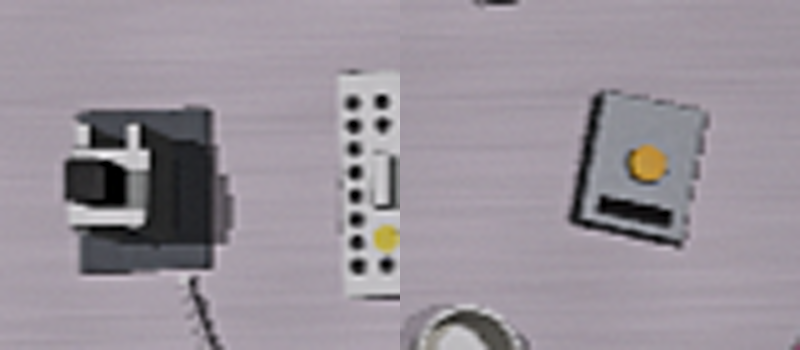

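```bash
python3 -m jog '{"delta_pos":[[0,0,0.6],[0,0,0.6],[0,0,0.6],[1,-1,0.6],[1,-1,0.6],[1,-1,0.6],[1,-1,0.6],[1,-1,0.6],[1,-1,0.6],[1,-1,0.6],[1,-1,0.6],[1,-1,0.6]],"turn":[[0,0,0],[0,0,0],[0,0,0],[0,0,0.22],[0,0,0.22],[0,0,0.22],[0,0,0.22],[0,0,0.22],[0,0,0.22],[0,0,0.22],[0,0,0.22],[0,0,0.22]]}' 1
python3 -m jog '{"delta_pos":[[0,-1,0],[0,-1,0],[0,-1,0],[0,-1,0],[0,-1,0],[0,-1,0],[0,-1,0],[0,-1,0],[0,-1,0],[0,-1,0]],"turn":[[0,0,0],[0,0,0],[0,0,0],[0,0,0],[0,0,0],[0,0,0],[0,0,0],[0,0,0],[0,0,0],[0,0,0]]}'
python3 - <<'E'
from h import *
s=ctrl.get_state();print(s['eef_pos'],s['ee_rot'],s['qpos'].round(2) if hasattr(s['qpos'],'round') else s['qpos'])
c=ctrl.capture('wrist');cv2.imwrite('pics/w1.png',c['frame'][...,::-1]);print(np.round(c['cam_to_world'],3).tolist(),c['mtx'].tolist());report(c,170,am=(2000,60000))
E
```

```text
time_s: 1.1
eef_pos: [0.4276, 0.4338, 0.3511]
ee_rot: [0.001, 3.141, -0.001]
force: [-1.5, 0.6, 0.9]
finger_gap: 0.0854
grasp_force: 0.0
time_s: 1.93
eef_pos: [0.4251, 0.2381, 0.351]
ee_rot: [0.013, -3.141, 0.0]
force: [-0.4, -0.3, -0.6]
finger_gap: 0.0855
grasp_force: 0.0
[0.42508255 0.23810376 0.35102788] [ 1.25102118e-02 -3.14109322e+00  2.35402956e-04] [-0.79  0.06  0.16  1.84 -0.01  1.25  0.95]
[[-0.008, 0.957, 0.29, 0.352], [1.0, 0.008, 0.003, 0.236], [0.0, 0.29, -0.957, 0.493], [0.0, 0.0, 0.0, 1.0]] [[328.7114451108553, 0.0, 279.08374987345707], [0.0, 328.7114451108553, 207.86406624290908], [0.0, 0.0, 1.0]]
white [141. 183.] [474.3  37.3 155.7  93.3  74.3]
white [ 64. 170.] [454.7 -84.6 130.   82.6   3.1]
white [251. 171.] [448.9 187.  152.5 100.3   0.5]
brass [155.6 165.3] [[434.3  54.8]]
brass [ 65.3 152.2] [[416.1 -75.1]]
brass [258.2 149.7] [[410.2 206.5]]
brass [470.7  24.3] [[244.5 487.2]]
```

View pics/w1.png

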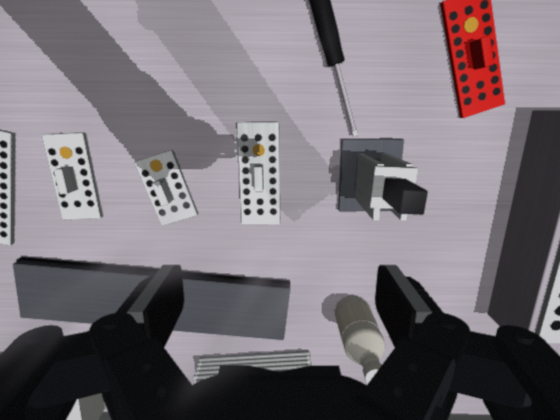

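The wrist view shows c at (258,172), a at (167,187), b at (72,177), the ledge (15..290, 258..338), and the stand at (370,175) with its probe at (405,195). The brass discs agree with the top view to 2 mm.

```bash
python3 - <<'E'
from h import *
c=ctrl.capture('wrist');f=c['frame'];g=f.min(2)
for (u,v) in [(150,290),(150,263),(150,240),(250,140),(200,140),(350,150),(395,172),(380,210),(403,213)]: print((u,v),f[v,u])
for t in (195,205,215):
  for k in blobs(cv2.morphologyEx((g>t).astype(np.uint8),cv2.MORPH_CLOSE,np.ones((9,9))),2000,60000): print(t,k.mean(0).round(),rect(c,k,.01))
gm=f.max(2)
for lo,hi in ((45,100),(55,110),(0,110)):
  m=((gm>lo)&(gm<hi)).astype(np.uint8);m[:,292:]=0;m[:250]=0;m[338:]=0
  for k in blobs(m,3000,60000): print('ledge',lo,hi,rect(c,k,.025))
m=(gm<100).astype(np.uint8);m[:,:330]=0;m[:,440:]=0;m[:132]=0;m[225:]=0
cv2.imwrite('pics/w2.png',cv2.resize(f[120:230,320:440],None,fx=6,fy=5,interpolation=2)[...,::-1])
E
```

```text
(150, 290) [62 63 64]
(150, 263) [176 169 178]
(150, 240) [174 167 176]
(250, 140) [101 103 104]
(200, 140) [108 102 108]
(350, 150) [83 85 91]
(395, 172) [204 205 208]
(380, 210) [149 150 154]
(403, 213) [102 102 104]
195 [ 71. 176.] [454.1 -72.8 126.1  56.4   2.9]
195 [261. 175.] [448.3 206.7 150.9  56.    1. ]
ledge 45 100 [653.3  33.6 435.3 136.1  85.1]
ledge 55 110 [645.9  34.2 436.5 121.7  84.9]
ledge 0 110 [648.6  26.1 456.6 149.4 -89.6]
```

View pics/w2.png

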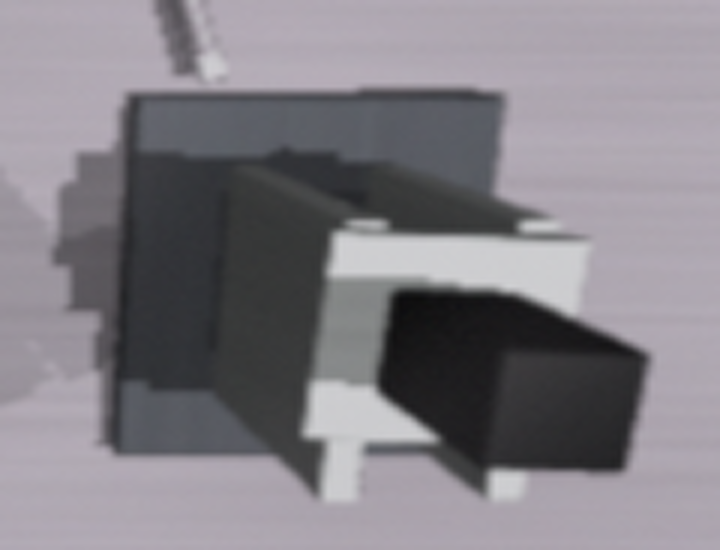

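```bash
python3 -m jog '{"delta_pos":[[0.115,-0.15,0],[0.115,-0.15,-1],[0.115,-0.15,-1],[0.115,-0.15,-1],[0.115,-0.15,-1],[0.115,-0.15,-1],[0.115,-0.15,-1],[0.115,-0.15,-1]],"turn":[[0,0,0],[0,0,0],[0,0,0],[0,0,0],[0,0,0],[0,0,0],[0,0,0],[0,0,0]]}' 0.6
python3 -m jog '{"delta_pos":[[0,0,-0.2],[0,0,-0.4],[0,0,-0.55],[0,0,-0.62],[0,0,-0.685],[0,0,-0.685],[0,0,-0.685]],"turn":[[0,0,0],[0,0,0],[0,0,0],[0,0,0],[0,0,0],[0,0,0],[0,0,0]]}'
python3 -m jog '{"delta_pos":[[0,0,0],[0,0,0],[0,0,0],[0,0,0],[0,0,0],[0,0,0],[0,0,0],[0,0,0]],"turn":[[0,0,0],[0,0,0],[0,0,0],[0,0,0],[0,0,0],[0,0,0],[0,0,0],[0,0,0]]}' 0 60
```

```text
time_s: 2.7
eef_pos: [0.4478, 0.2061, 0.1505]
ee_rot: [0.008, -3.138, 0.004]
force: [0.3, -0.7, -0.5]
finger_gap: 0.0509
grasp_force: 0.0
time_s: 3.28
eef_pos: [0.4503, 0.2074, 0.016]
ee_rot: [-0.008, 3.139, 0.003]
force: [0.3, 0.3, -0.3]
finger_gap: 0.0513
grasp_force: 0.0
time_s: 3.95
eef_pos: [0.4497, 0.207, 0.0158]
ee_rot: [-0.008, 3.139, 0.003]
force: [-0.8, 0.1, 9.1]
finger_gap: 0.011
grasp_force: 59.5
```

```bash
python3 -m jog '{"delta_pos":[[0,0,0.2],[0,0,0.4],[0,0,0.6],[0,0,0.6],[0,0,0.6]],"turn":[[0,0,0],[0,0,0],[0,0,0],[0,0,0],[0,0,0]]}'
python3 - <<'E'
from h import *
import pickle
f=cv2.imread('pics/w1.png')[...,::-1]
for u in (40,100,150): print(u,f[250:340,u].max(1).tolist())
print('row',f[300,270:300].max(1).tolist(),f[275,5:30].max(1).tolist())
t=pickle.load(open('c0.pkl','rb'))['top']
for u in (220,266,315): print('top',u,f[0,0,0],t['frame'][145:195,u].max(1).tolist())
E
```

```text
time_s: 4.37
eef_pos: [0.4499, 0.2071, 0.1367]
ee_rot: [-0.008, 3.137, 0.005]
force: [-0.0, -0.4, -3.2]
finger_gap: 0.0106
grasp_force: 59.7
40 [179, 176, 177, 176, 177, 174, 140, 88, 45, 13, 8, 13, 20, 28, 31, 39, 67, 82, 86, 88, 87, 88, 89, 89, 87, 87, 86, 87, 87, 85, 86, 87, 88, 87, 87, 87, 86, 86, 87, 87, 88, 88, 88, 87, 87, 86, 88, 88, 89, 89, 89, 88, 90, 88, 88, 88, 90, 89, 90, 90, 90, 91, 91, 92, 91, 91, 91, 91, 99, 141, 163, 163, 162, 162, 163, 158, 121, 71, 53, 50, 49, 47, 46, 45, 44, 42, 42, 43, 42, 43]
100 [180, 180, 178, 178, 177, 177, 181, 181, 179, 178, 172, 141, 104, 72, 51, 48, 50, 55, 59, 62, 68, 80, 94, 97, 97, 97, 97, 97, 96, 96, 95, 94, 95, 95, 94, 93, 92, 94, 94, 92, 92, 91, 90, 90, 89, 89, 88, 90, 88, 89, 87, 89, 89, 88, 87, 87, 86, 87, 87, 88, 88, 89, 85, 85, 86, 85, 83, 62, 35, 17, 16, 14, 11, 16, 13, 13, 12, 14, 13, 14, 15, 13, 12, 15, 14, 13, 13, 15, 13, 12]
150 [176, 174, 174, 175, 174, 174, 175, 176, 178, 177, 176, 176, 177, 178, 177, 170, 132, 93, 71, 59, 60, 62, 64, 64, 66, 67, 64, 61, 59, 59, 65, 69, 71, 72, 72, 70, 69, 67, 67, 65, 64, 64, 63, 62, 62, 6
[... 418 characters left out ...]
 85]
top 220 100 [169, 169, 171, 170, 174, 174, 173, 93, 74, 76, 81, 78, 79, 79, 81, 80, 78, 77, 81, 84, 80, 80, 79, 80, 81, 82, 80, 82, 79, 82, 81, 84, 85, 86, 84, 19, 23, 71, 190, 178, 171, 173, 172, 169, 166, 167, 173, 174, 173, 173]
top 266 100 [168, 173, 170, 166, 168, 172, 171, 171, 174, 174, 63, 72, 78, 76, 75, 77, 78, 76, 79, 80, 79, 79, 78, 78, 79, 82, 80, 79, 79, 79, 83, 80, 80, 79, 80, 79, 83, 87, 10, 25, 83, 184, 175, 169, 167, 168, 166, 168, 168, 169]
top 315 100 [167, 169, 168, 167, 169, 168, 170, 169, 166, 165, 168, 173, 170, 71, 72, 73, 74, 75, 74, 76, 75, 76, 77, 77, 81, 77, 74, 80, 80, 79, 77, 78, 78, 78, 78, 80, 81, 82, 80, 82, 80, 32, 17, 79, 190, 172, 170, 172, 166, 165]
```

```bash
python3 - <<'E'
from h import *
import pickle
t=pickle.load(open('c0.pkl','rb'))['top']
a=ray(t,[[220,151.5],[266,154.5],[315,157.6]],.025);b=ray(t,[[220,179.6],[266,182.6],[315,185.7]],.025)
print(a.round(4).tolist(),b.round(4).tolist());print(np.degrees(np.arctan2(*(a[0]-a[2]))),np.degrees(np.arctan2(*(b[0]-b[2]))),(a+b).mean(0)/2)
w=dict(mtx=np.array([[328.711,0,279.084],[0,328.711,207.864],[0,0,1]]),cam_to_world=np.array([[-0.008,.957,.29,.352],[1,.008,.003,.236],[0,.29,-.957,.493],[0,0,0,1]]))
print(ray(w,[[40,265.5],[40,318.3],[100,271],[288.3,300],[14,275]],.025).round(4).tolist())
k=blobs((t['frame'].max(2)<100)&(t['frame'].max(2)>55),2000,5000)
for q in k:print(rect(t,q,.025))
E
```

```text
[[0.7213, 0.1904], [0.7059, 0.0315], [0.6899, -0.1368]] [[0.6226, 0.1916], [0.6075, 0.0338], [0.5919, -0.1334]]
5.4757677795141175 5.384175871020761 [0.65650919 0.02952974]
[[0.5914, -0.1374], [0.6881, -0.1569], [0.6003, -0.0445], [0.6502, 0.2538], [0.6084, -0.182]]
[ 1.727e+02 -7.514e+02  7.195e+02  2.074e+02  4.000e-01]
[656.7  31.8 441.7  98.9  84.6]
[974.  344.  559.4  53.3  89.9]
[1091.7 -476.6 1072.9  324.5   87.9]
```

```bash
python3 -m jog '{"delta_pos":[[0.1,0,0],[0.25,-0.05,0],[0.4,-0.1,0],[0.55,-0.13,0],[0.7,-0.13,0],[0.85,-0.13,0],[0.95,-0.13,0],[1,-0.13,0],[1,-0.13,0]],"turn":[[0,0,0],[0,0,-0.03],[0,0,-0.063],[0,0,-0.063],[0,0,-0.063],[0,0,-0.063],[0,0,-0.063],[0,0,-0.063],[0,0,-0.063]]}'
python3 -m jog '{"delta_pos":[[0.06,0,0],[0.11,0,-0.05],[0.11,0,-0.15],[0.11,0,-0.25],[0.11,0,-0.35],[0.11,0,-0.41],[0.11,0,-0.43],[0.11,0,-0.445],[0.11,0,-0.455],[0.11,0,-0.455],[0.11,0,-0.455]],"turn":[[0,0,0],[0,0,0],[0,0,0],[0,0,0],[0,0,0],[0,0,0],[0,0,0],[0,0,0],[0,0,0],[0,0,0],[0,0,0]]}'
```

```text
time_s: 5.12
eef_pos: [0.6495, 0.1791, 0.1316]
ee_rot: [-0.15, -3.136, 0.003]
force: [0.2, 0.2, -1.7]
finger_gap: 0.011
grasp_force: 59.6
time_s: 6.03
eef_pos: [0.6712, 0.1804, 0.0443]
ee_rot: [0.148, 3.137, 0.001]
force: [-0.1, 0.0, -1.8]
finger_gap: 0.0105
grasp_force: 59.6
```

```bash
python3 -m jog '{"delta_pos":[[0,0,-0.01],[0,0,-0.018],[0,0,-0.018]],"turn":[[0,0,0],[0,0,0],[0,0,0]]}'
python3 -m jog '{"delta_pos":[[0,0,0],[0,0,0],[0,0,0],[0,0,0],[0,0,0.1],[0,0,0.3],[0,0,0.5],[0,0,0.7],[0,0,0.7]],"turn":[[0,0,0],[0,0,0],[0,0,0],[0,0,0],[0,0,0],[0,0,0],[0,0,0],[0,0,0],[0,0,0]]}' 0.5
python3 -m jog '{"delta_pos":[[-0.2,-0.1,0],[-0.4,-0.25,0],[-0.6,-0.4,0],[-0.8,-0.57,0],[-1,-0.57,0],[-1,-0.57,0],[-1,-0.57,0],[-1,-0.57,0]],"turn":[[0,0,0.05],[0,0,0.12],[0,0,0.2],[0,0,0.251],[0,0,0.251],[0,0,0.251],[0,0,0.251],[0,0,0.251]]}'
python3 - <<'E'
from h import *
c=ctrl.capture('wrist');cv2.imwrite('pics/w3.png',c['frame'][...,::-1]);report(c,195,am=(2000,60000))
c=ctrl.capture('top');report(c);report(c,zp=.035)
E
```

```text
time_s: 6.28
eef_pos: [0.6713, 0.1804, 0.0409]
ee_rot: [0.148, 3.137, 0.001]
force: [-0.2, -0.6, 3.7]
finger_gap: 0.0106
grasp_force: 60.3
time_s: 7.03
eef_pos: [0.6757, 0.1811, 0.1893]
ee_rot: [0.148, 3.125, 0.008]
force: [1.3, -0.3, 0.8]
finger_gap: 0.0427
grasp_force: 0.0
time_s: 7.7
eef_pos: [0.47, 0.0658, 0.18]
ee_rot: [-0.468, 3.106, 0.001]
force: [1.4, -0.2, 0.4]
finger_gap: 0.0427
grasp_force: 0.0
white [281. 180.] [469.6  66.  101.5  57.2  17.3]
white [18. 92.] [ 470.2 -196.2  178.1   52.7  -13. ]
brass [335.1 362.9] [[650.9 188.3]]
brass [280.5 147.5] [[433.9  54.8]]
brass [146.8  84.6] [[416.1 -75.3]]
brass [12.3 62.8] [[ 433.1 -190.8]]
white [335. 222.] [ 467.8 -199.8  176.7   57.3  -13. ]
white [223. 166.] [673.6 183.6 154.6  56.3  -5.5]
brass [438.6 266.6] [[ 306.9 -539.5]]
brass [299.3 238.3] [[414.5 -74.7]]
brass [333.  232.5] [[ 431.3 -189.8]]
brass [398.8 227.2] [[ 443.3 -413.9]]
brass [547.1 302.4] [[ 179.8 -889.6]]
brass [554.7 215.4] [[ 469.  -941.8]]
brass [222.  176.6] [[635.8 186.4]]
brass [503.6 159.9] [[ 665.9 -785.8]]
brass [552.6 138.9] [[ 734.6 -959.2]]
white [335. 222.] [ 465.3 -197.2  174.2   56.5  -13. ]
white [223. 166.] [668.1 180.7 152.4  55.5  -5.5]
brass [438.6 266.6] [[ 306.7 -532. ]]
brass [299.3 238.3] [[412.7 -73.9]]
brass [333.  232.5] [[ 429.3 -187.4]]
brass [398.8 227.2] [[ 441.1 -408.2]]
brass [547.1 302.4] [[ 181.4 -877.1]]
brass [554.7 215.4] [[ 466.5 -928.5]]
brass [222.  176.6] [[630.9 183.4]]
brass [503.6 159.9] [[ 660.6 -774.8]]
brass [552.6 138.9] [[ 728.3 -945.6]]
```

View pics/w3.png

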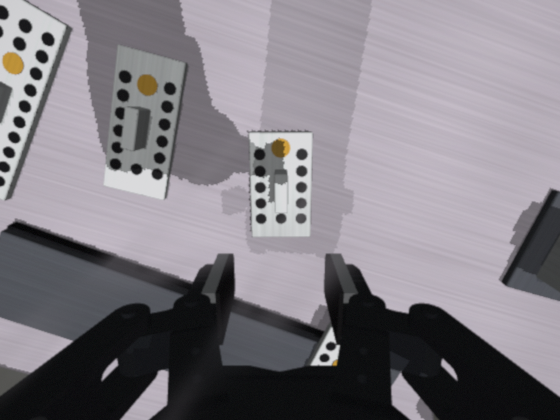

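The view shows carrier a at (281,185) square in the gripper's frame, b in shadow at (145,120), d at the left, and c on the ledge at (330,350).

```bash
python3 -m jog '{"delta_pos":[[0,0,-0.15],[0,0,-0.35],[0,0,-0.55],[0,0,-0.7],[0,0,-0.78],[0,0,-0.82],[0,0,-0.82],[0,0,-0.82]],"turn":[[0,0,0],[0,0,0],[0,0,0],[0,0,0],[0,0,0],[0,0,0],[0,0,0],[0,0,0]]}'
python3 -m jog '{"delta_pos":[[0,0,0],[0,0,0],[0,0,0],[0,0,0],[0,0,0],[0,0,0]],"turn":[[0,0,0],[0,0,0],[0,0,0],[0,0,0],[0,0,0],[0,0,0]]}' 0 60
python3 -m jog '{"delta_pos":[[0,0,0.15],[0,0,0.35],[0,0,0.5],[0,0,0.6],[0,0,0.6],[0,0,0.6]],"turn":[[0,0,0],[0,0,0],[0,0,0],[0,0,0],[0,0,0],[0,0,0]]}'
python3 -m jog '{"delta_pos":[[0.1,0,0],[0.25,0.03,0],[0.4,0.06,0],[0.55,0.08,0],[0.7,0.08,0],[0.85,0.08,0],[0.93,0.08,0],[0.957,0.08,0],[0.957,0.08,0],[0.957,0.08,0]],"turn":[[0,0,-0.03],[0,0,-0.08],[0,0,-0.15],[0,0,-0.2],[0,0,-0.251],[0,0,-0.251],[0,0,-0.251],[0,0,-0.251],[0,0,-0.251],[0,0,-0.251]]}'
```

```text
time_s: 8.47
eef_pos: [0.4717, 0.0666, 0.0158]
ee_rot: [-0.47, 3.106, -0.0]
force: [0.2, -0.1, 0.6]
finger_gap: 0.0428
grasp_force: 0.0
time_s: 8.97
eef_pos: [0.4718, 0.0666, 0.0171]
ee_rot: [-0.469, 3.103, 0.001]
force: [-0.5, -0.4, 6.7]
finger_gap: 0.0109
grasp_force: 59.8
time_s: 9.47
eef_pos: [0.4713, 0.0665, 0.137]
ee_rot: [-0.469, 3.103, 0.001]
force: [0.1, 0.3, -2.4]
finger_gap: 0.0105
grasp_force: 59.1
time_s: 10.3
eef_pos: [0.6603, 0.0819, 0.1339]
ee_rot: [-0.148, -3.135, 0.001]
force: [-0.4, -0.3, -2.3]
finger_gap: 0.0105
grasp_force: 59.0
```

```bash
python3 -m jog '{"delta_pos":[[0.005,0,-0.05],[0.005,0,-0.15],[0.005,0,-0.25],[0.005,0,-0.35],[0.005,0,-0.41],[0.005,0,-0.44],[0.005,0,-0.455],[0.005,0,-0.465],[0.005,0,-0.472],[0.005,0,-0.478],[0.005,0,-0.478]],"turn":[[0,0,0],[0,0,0],[0,0,0],[0,0,0],[0,0,0],[0,0,0],[0,0,0],[0,0,0],[0,0,0],[0,0,0],[0,0,0]]}'
python3 -m jog '{"delta_pos":[[0,0,0],[0,0,0],[0,0,0],[0,0,0],[0,0,0.1],[0,0,0.3],[0,0,0.5],[0,0,0.7],[0,0,0.7]],"turn":[[0,0,0],[0,0,0],[0,0,0],[0,0,0],[0,0,0],[0,0,0],[0,0,0],[0,0,0],[0,0,0]]}' 0.5
python3 -m jog '{"delta_pos":[[-0.2,-0.1,0],[-0.4,-0.25,0],[-0.6,-0.45,0],[-0.8,-0.65,0],[-1,-0.775,0],[-1,-0.775,0],[-1,-0.775,0],[-1,-0.775,0]],"turn":[[0,0,0.03],[0,0,0.06],[0,0,0.09],[0,0,0.09],[0,0,0.09],[0,0,0.09],[0,0,0.09],[0,0,0.09]]}'
python3 - <<'E'
from h import *
c=ctrl.capture('wrist');report(c,195,am=(2000,60000))
c=ctrl.capture('top');report(c,zp=.035)
E
```

```text
time_s: 11.22
eef_pos: [0.6635, 0.0822, 0.0422]
ee_rot: [0.148, 3.137, 0.001]
force: [-3.6, -1.3, 6.6]
finger_gap: 0.0108
grasp_force: 60.1
time_s: 11.97
eef_pos: [0.6682, 0.0823, 0.1894]
ee_rot: [0.148, 3.124, 0.005]
force: [2.1, 0.6, 0.5]
finger_gap: 0.043
grasp_force: 0.0
time_s: 12.63
eef_pos: [0.4609, -0.0748, 0.1802]
ee_rot: [0.067, -3.141, -0.0]
force: [0.6, 0.1, 0.8]
finger_gap: 0.043
grasp_force: 0.0
white [142. 233.] [ 518.7 -210.6   76.4   57.7  -13.1]
white [282. 183.] [453.6 -73.6 126.8  57.8   2.8]
brass [516.8 358.1] [[651.6 206.5]]
brass [158.3 152.8] [[ 433.3 -191.1]]
brass [281.5 139.8] [[416.2 -75.5]]
white [338. 207.] [ 514.3 -208.6   73.6   56.5  -12.9]
white [251. 167.] [660.3  82.  102.6  55.1  -5. ]
white [223. 166.] [668.  180.7 152.2  55.5  -5.5]
brass [135.2 293.2] [[244.4 478.1]]
brass [438.6 266.6] [[ 306.7 -532. ]]
brass [333.2 232.6] [[ 428.8 -188. ]]
brass [398.8 227.2] [[ 441.1 -408.2]]
brass [547.5 305.7] [[ 170.7 -877.4]]
brass [555.2 215.5] [[ 466.3 -930.2]]
brass [250.5 178. ] [[623.2  86. ]]
brass [222.  176.5] [[631.2 183.4]]
brass [503.6 159.9] [[ 660.6 -774.8]]
brass [552.6 138.9] [[ 728.3 -945.7]]
```

```bash
python3 -m jog '{"delta_pos":[[-0.035,0.006,-0.1],[-0.035,0.006,-0.35],[-0.035,0.006,-0.55],[-0.035,0.006,-0.7],[-0.035,0.006,-0.78],[-0.035,0.006,-0.82],[-0.035,0.006,-0.82],[-0.035,0.006,-0.82]],"turn":[[0,0,0],[0,0,0],[0,0,0],[0,0,0],[0,0,0],[0,0,0],[0,0,0],[0,0,0]]}'
python3 -m jog '{"delta_pos":[[0,0,0],[0,0,0],[0,0,0],[0,0,0],[0,0,0],[0,0,0]],"turn":[[0,0,0],[0,0,0],[0,0,0],[0,0,0],[0,0,0],[0,0,0]]}' 0 60
python3 -m jog '{"delta_pos":[[0,0,0.15],[0,0,0.35],[0,0,0.5],[0,0,0.6],[0,0,0.6],[0,0,0.6]],"turn":[[0,0,0],[0,0,0],[0,0,0],[0,0,0],[0,0,0],[0,0,0]]}'
python3 -m jog '{"delta_pos":[[0.1,0.05,0],[0.25,0.1,0],[0.4,0.16,0],[0.55,0.22,0],[0.7,0.278,0],[0.85,0.278,0],[0.94,0.278,0],[0.985,0.278,0],[0.985,0.278,0],[0.985,0.278,0]],"turn":[[0,0,-0.03],[0,0,-0.06],[0,0,-0.091],[0,0,-0.091],[0,0,-0.091],[0,0,-0.091],[0,0,-0.091],[0,0,-0.091],[0,0,-0.091],[0,0,-0.091]]}'
```

```text
time_s: 13.4
eef_pos: [0.4573, -0.0711, 0.0163]
ee_rot: [-0.076, 3.14, 0.0]
force: [-0.5, -0.6, -0.0]
finger_gap: 0.0428
grasp_force: 0.0
time_s: 13.9
eef_pos: [0.4574, -0.0715, 0.0176]
ee_rot: [-0.074, 3.138, 0.0]
force: [0.9, 1.4, 6.2]
finger_gap: 0.0107
grasp_force: 59.4
time_s: 14.4
eef_pos: [0.4568, -0.0714, 0.1374]
ee_rot: [-0.074, 3.137, 0.001]
force: [-0.2, 0.5, -2.8]
finger_gap: 0.0103
grasp_force: 59.3
time_s: 15.23
eef_pos: [0.6514, -0.0164, 0.1345]
ee_rot: [-0.151, -3.135, 0.001]
force: [0.2, -0.2, -1.7]
finger_gap: 0.0105
grasp_force: 59.1
```

```bash
python3 -m jog '{"delta_pos":[[0.01,-0.01,-0.05],[0.01,-0.01,-0.15],[0.01,-0.01,-0.25],[0.01,-0.01,-0.35],[0.01,-0.01,-0.41],[0.01,-0.01,-0.44],[0.01,-0.01,-0.455],[0.01,-0.01,-0.465],[0.01,-0.01,-0.472],[0.01,-0.01,-0.478],[0.01,-0.01,-0.478]],"turn":[[0,0,0],[0,0,0],[0,0,0],[0,0,0],[0,0,0],[0,0,0],[0,0,0],[0,0,0],[0,0,0],[0,0,0],[0,0,0]]}'
python3 -m jog '{"delta_pos":[[0,0,0],[0,0,0],[0,0,0],[0,0,0],[0,0,0.1],[0,0,0.3],[0,0,0.5],[0,0,0.7],[0,0,0.7]],"turn":[[0,0,0],[0,0,0],[0,0,0],[0,0,0],[0,0,0],[0,0,0],[0,0,0],[0,0,0],[0,0,0]]}' 0.5
python3 -m jog '{"delta_pos":[[-0.2,-0.15,0],[-0.4,-0.35,0],[-0.6,-0.55,0],[-0.8,-0.75,0],[-0.93,-0.9,0],[-0.93,-0.905,0],[-0.93,-0.905,0],[-0.93,-0.905,0]],"turn":[[0,0,-0.03],[0,0,-0.06],[0,0,-0.085],[0,0,-0.085],[0,0,-0.085],[0,0,-0.085],[0,0,-0.085],[0,0,-0.085]]}'
python3 - <<'E'
from h import *
c=ctrl.capture('wrist');report(c,195,am=(2000,60000))
c=ctrl.capture('top');report(c,zp=.035)
E
```

```text
time_s: 16.15
eef_pos: [0.6555, -0.0181, 0.0427]
ee_rot: [0.151, 3.137, 0.001]
force: [-3.8, 0.3, 7.5]
finger_gap: 0.0106
grasp_force: 60.4
time_s: 16.9
eef_pos: [0.66, -0.0187, 0.1895]
ee_rot: [0.151, 3.124, 0.002]
force: [1.5, -0.2, 0.7]
finger_gap: 0.0426
grasp_force: 0.0
time_s: 17.57
eef_pos: [0.4663, -0.2024, 0.1808]
ee_rot: [-0.37, -3.12, 0.001]
force: [0.9, 0.7, -0.4]
finger_gap: 0.0427
grasp_force: 0.0
white [503. 308.] [670.1  -4.2 132.2  62.5  -5.1]
white [284. 184.] [ 469.4 -199.5  176.6   57.8  -13.2]
brass [498.6 290.5] [[ 6.33e+02 -5.00e-01]]
brass [ 46.  223.8] [[ 449.  -440.9]]
brass [283.5 150. ] [[ 433.1 -190.9]]
white [251. 167.] [660.5  82.5 102.8  55.   -6.1]
white [281. 169.] [650.3 -17.6 127.4  55.3  -5.7]
white [223. 166.] [668.  180.7 152.3  55.6  -5.2]
brass [135.3 293.2] [[244.4 477.7]]
brass [438.6 266.6] [[ 306.7 -532. ]]
brass [398.8 227.2] [[ 441.1 -408.2]]
brass [547.2 300.8] [[ 186.4 -878. ]]
brass [555.2 215.5] [[ 466.3 -930.2]]
brass [280. 180.] [[613.3 -14.4]]
brass [250.5 178. ] [[623.2  86. ]]
brass [222.  176.5] [[631.2 183.4]]
brass [503.7 159.9] [[ 660.6 -774.8]]
brass [552.6 138.9] [[ 728.3 -945.7]]
```

```bash
python3 -m jog '{"delta_pos":[[0.005,0.01,-0.1],[0.005,0.01,-0.35],[0.005,0.01,-0.55],[0.005,0.01,-0.7],[0.005,0.01,-0.78],[0.005,0.01,-0.82],[0.005,0.01,-0.82],[0.005,0.01,-0.82]],"turn":[[0,0,0],[0,0,0],[0,0,0],[0,0,0],[0,0,0],[0,0,0],[0,0,0],[0,0,0]]}'
python3 -m jog '{"delta_pos":[[0,0,0],[0,0,0],[0,0,0],[0,0,0],[0,0,0],[0,0,0]],"turn":[[0,0,0],[0,0,0],[0,0,0],[0,0,0],[0,0,0],[0,0,0]]}' 0 60
python3 -m jog '{"delta_pos":[[0,0,0.15],[0,0,0.35],[0,0,0.5],[0,0,0.6],[0,0,0.6],[0,0,0.6]],"turn":[[0,0,0],[0,0,0],[0,0,0],[0,0,0],[0,0,0],[0,0,0]]}'
python3 -m jog '{"delta_pos":[[0.1,0.05,0],[0.25,0.1,0],[0.4,0.2,0],[0.55,0.3,0],[0.7,0.37,0],[0.8,0.41,0],[0.865,0.41,0],[0.865,0.41,0],[0.865,0.41,0],[0.865,0.41,0]],"turn":[[0,0,0.03],[0,0,0.06],[0,0,0.087],[0,0,0.087],[0,0,0.087],[0,0,0.087],[0,0,0.087],[0,0,0.087],[0,0,0.087],[0,0,0.087]]}'
```

```text
time_s: 18.33
eef_pos: [0.4713, -0.1964, 0.0168]
ee_rot: [0.357, 3.121, 0.0]
force: [-0.5, 0.6, 0.8]
finger_gap: 0.0429
grasp_force: 0.0
time_s: 18.83
eef_pos: [0.4714, -0.1974, 0.0181]
ee_rot: [0.359, 3.118, -0.0]
force: [-0.4, 0.0, 6.9]
finger_gap: 0.0108
grasp_force: 60.0
time_s: 19.33
eef_pos: [0.4707, -0.1969, 0.1378]
ee_rot: [0.359, 3.118, 0.001]
force: [0.1, 0.3, -3.3]
finger_gap: 0.0106
grasp_force: 59.5
time_s: 20.17
eef_pos: [0.641, -0.1157, 0.1349]
ee_rot: [-0.147, -3.135, 0.0]
force: [0.2, 0.0, -3.2]
finger_gap: 0.0108
grasp_force: 59.3
```

```bash
python3 -m jog '{"delta_pos":[[0.005,0,-0.05],[0.005,0,-0.15],[0.005,0,-0.25],[0.005,0,-0.35],[0.005,0,-0.41],[0.005,0,-0.44],[0.005,0,-0.455],[0.005,0,-0.465],[0.005,0,-0.472],[0.005,0,-0.477],[0.005,0,-0.477]],"turn":[[0,0,0],[0,0,0],[0,0,0],[0,0,0],[0,0,0],[0,0,0],[0,0,0],[0,0,0],[0,0,0],[0,0,0],[0,0,0]]}'
python3 -m jog '{"delta_pos":[[0,0,0],[0,0,0],[0,0,0],[0,0,0],[0,0,0.1],[0,0,0.3],[0,0,0.5],[0,0,0.7],[0,0,0.9],[0,0,1],[0,0,1]],"turn":[[0,0,0],[0,0,0],[0,0,0],[0,0,0],[0,0,0],[0,0,0],[0,0,0],[0,0,0],[0,0,0],[0,0,0],[0,0,0]]}' 0.5
python3 -m jog '{"delta_pos":[[-0.2,0.2,0.1],[-0.4,0.4,0.2],[-0.6,0.6,0.3],[-0.8,0.8,0.4],[-0.97,1,0.5],[-0.97,1,0.5],[-0.97,1,0.5],[-0.97,1,0.5]],"turn":[[0,0,0.03],[0,0,0.06],[0,0,0.06],[0,0,0.06],[0,0,0.06],[0,0,0.06],[0,0,0.06],[0,0,0.06]]}'
python3 -m jog '{"delta_pos":[[0,0.2,0],[0,0.4,0],[0,0.6,0],[0,0.8,0],[0,1,0],[0,1,0],[0,1,0],[0,1,0],[0,1,0]],"turn":[[0,0,0],[0,0,0],[0,0,0],[0,0,0],[0,0,0],[0,0,0],[0,0,0],[0,0,0],[0,0,0]]}'
python3 - <<'E'
from h import *
c=ctrl.capture('wrist');cv2.imwrite('pics/w4.png',c['frame'][...,::-1]);import pickle
t=ctrl.capture('top');report(t,zp=.035);cv2.imwrite('pics/t4.png',t['frame'][...,::-1]);pickle.dump((c,t),open('c4.pkl','wb'))
E
```

```text
time_s: 21.08
eef_pos: [0.6444, -0.1153, 0.0432]
ee_rot: [0.146, 3.137, 0.001]
force: [-4.1, 1.5, 5.3]
finger_gap: 0.0107
grasp_force: 60.5
time_s: 22.0
eef_pos: [0.6471, -0.116, 0.2476]
ee_rot: [0.146, 3.128, -0.0]
force: [-0.2, 0.5, 0.6]
finger_gap: 0.0427
grasp_force: 0.0
time_s: 22.67
eef_pos: [0.4469, 0.0906, 0.3431]
ee_rot: [-0.015, 3.14, 0.006]
force: [0.3, -0.3, -0.6]
finger_gap: 0.0429
grasp_force: 0.0
time_s: 23.42
eef_pos: [0.4504, 0.2833, 0.3408]
ee_rot: [-0.001, -3.141, 0.001]
force: [0.6, 0.4, 0.5]
finger_gap: 0.0424
grasp_force: 0.0
white [251. 167.] [660.   82.1 102.   55.1  -5. ]
white [281. 169.] [650.  -17.6 126.9  55.3  -5.7]
white [310. 172.] [ 640.3 -117.3  176.9   67.8   -1.8]
white [223. 166.] [668.1 180.7 152.6  55.6  -5.2]
brass [135.2 293.2] [[244.4 478.1]]
brass [438.6 266.6] [[ 306.7 -532. ]]
brass [398.8 227.2] [[ 441.1 -408.2]]
brass [546.9 301. ] [[ 185.9 -877. ]]
brass [555.2 215.5] [[ 466.3 -930.2]]
brass [308.7 181.8] [[ 604.2 -111.9]]
brass [280. 180.] [[613.3 -14.4]]
brass [250.5 178. ] [[623.2  86. ]]
brass [222.  176.6] [[630.9 183.4]]
brass [503.7 159.9] [[ 660.6 -774.8]]
brass [552.6 138.9] [[ 728.3 -945.7]]
```

View pics/w4.png

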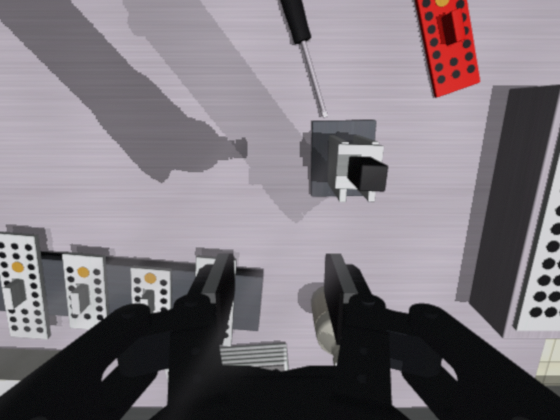

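The wrist view shows the four carriers across the ledge (discs at (18,267), (84,272), (150,278)) and the stand at (345,160) with the black grip at (368,172). I'll zoom in on the stand for precise corners.

```bash
python3 - <<'E'
from h import *
import pickle
c,t=pickle.load(open('c4.pkl','rb'));f=c['frame']
cv2.imwrite('pics/w5.png',cv2.resize(f[110:210,300:400],None,fx=6,fy=6,interpolation=2)[...,::-1])
a=cv2.resize(t['frame'][140:205,195:335],None,fx=5.5,fy=5.5,interpolation=2);cv2.imwrite('pics/t5.png',a[...,::-1])
E
```

```text
(no output)
```

View pics/w5.png

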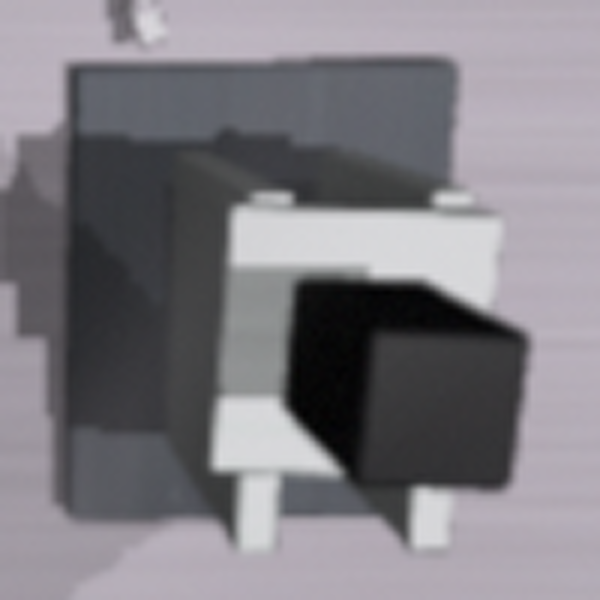

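View pics/t5.png

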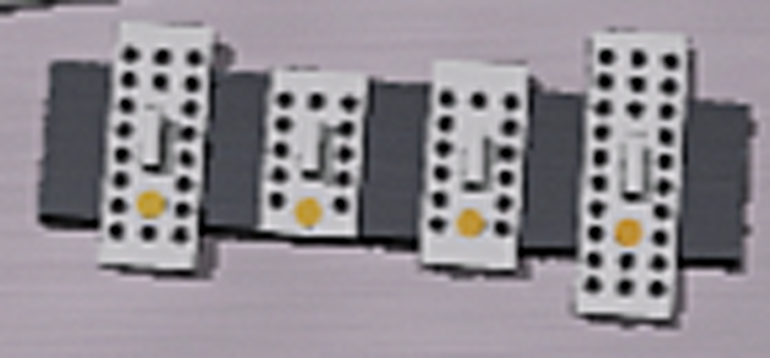

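```bash
python3 - <<'E'
from h import *
import pickle
c,t=pickle.load(open('c4.pkl','rb'))
def P(l,z): r=ray(c,[[300+u/6-.42,110+v/6-.42] for u,v in l],z);print(z,(r*1000).round(1).tolist(),(r.mean(0)*1000).round(1));return r
P([(370,332),(528,337),(512,485),(360,485)],.178)
q=P([(235,205),(212,470),(502,212)],.118);print('collar centre',(q[1]+q[2])/2)
P([(238,549),(276,549),(412,548),(450,548)],.11)
P([(250,192),(293,192),(433,190),(475,190)],.11)
P([(70,65),(455,60),(66,515)],.01)
r=P([(0,0)],.01)
# discs in top at z .035; stud at .055
for uv in ([398.8,227.2],): print('stud',ray(t,uv,.055))
c0=pickle.load(open('c0.pkl','rb'))
s=c0['side'];print('side');report(s,zp=.010,zb=.055)
E
```

```text
0.178 [[428.1, 358.7], [428.9, 383.3], [452.5, 383.1], [452.5, 358.9]] [440.5 371. ]
0.118 [[414.7, 347.5], [464.3, 345.7], [416.0, 396.3]] [431.7 363.2]
collar centre [0.44016483 0.37100459]
0.11 [[482.1, 353.0], [482.1, 360.4], [481.9, 387.1], [481.9, 394.6]] [482.  373.8]
0.11 [[413.2, 351.6], [413.2, 359.6], [412.8, 385.6], [412.8, 393.4]] [413.  372.5]
0.01 [[393.7, 326.9], [392.6, 416.0], [501.4, 328.9]] [429.2 357.2]
0.01 [[379.3, 310.4]] [379.3 310.4]
stud [[ 0.43945817 -0.40353665]]
side
white [527. 344.] [ 948.9 -505.1  247.8   29.1   89.7]
white [410. 211.] [ 889.8  148.4 1045.9  141.7   89.7]
brass [461.4 411.9] [[ 683.6 -625. ]]
brass [308.5 353.5] [[ 440.9 -408.4]]
brass [275.6 294.2] [[ 422.5 -227.1]]
brass [256.8 264.1] [[ 406.2 -116.4]]
brass [250.7 231.9] [[423.6   7. ]]
brass [230.5 202. ] [[400.8 151. ]]
```

The crops show the four carriers square on the ledge; the probe sits at (.4405,.371) with grip top and collar centre agreeing, and the stand centre is at about (.4475,.3725).

```bash
python3 -m jog '{"delta_pos":[[-0.05,0.15,0],[-0.05,0.3,0],[-0.05,0.438,0],[-0.05,0.438,-0.1],[-0.05,0.438,-0.25],[-0.05,0.438,-0.4],[-0.05,0.438,-0.5],[-0.05,0.438,-0.5],[-0.05,0.438,-0.5]],"turn":[[0,0,0],[0,0,0],[0,0,0],[0,0,0],[0,0,0],[0,0,0],[0,0,0],[0,0,0],[0,0,0]]}' 0.6
python3 - <<'E'
from h import *
print(ctrl.get_state()['eef_pos'])
c=ctrl.capture('wrist');cv2.imwrite('pics/w6.png',c['frame'][...,::-1])
for p in ([.4405,.371,.178],[.4405,.371,.118]): print(proj(c,p))
E
```

```text
time_s: 24.27
eef_pos: [0.4401, 0.3715, 0.2409]
ee_rot: [0.0, -3.141, 0.002]
force: [0.2, -0.4, 0.5]
finger_gap: 0.0513
grasp_force: 0.0
[0.44010643 0.3715192  0.24089671]
[[280.01676809 224.11170164]]
[[279.89481873 199.96033786]]
```

View pics/w6.png

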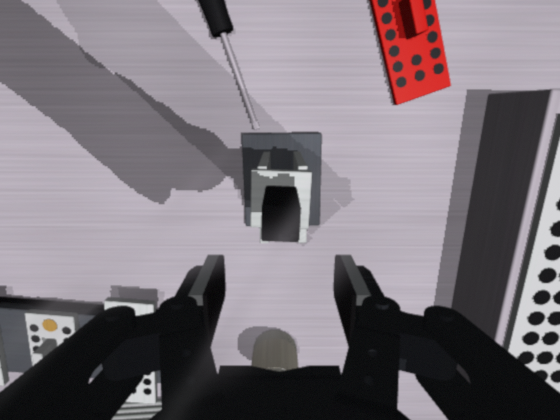

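The grip top shows at (281,222), as predicted, between the open fingers.

```bash
python3 -m jog '{"delta_pos":[[0,0,-0.15],[0,0,-0.3],[0,0,-0.43],[0,0,-0.5],[0,0,-0.54],[0,0,-0.548],[0,0,-0.548],[0,0,-0.548]],"turn":[[0,0,0],[0,0,0],[0,0,0],[0,0,0],[0,0,0],[0,0,0],[0,0,0],[0,0,0]]}'
python3 -m jog '{"delta_pos":[[0,0,0],[0,0,0],[0,0,0],[0,0,0],[0,0,0],[0,0,0],[0,0,0]],"turn":[[0,0,0],[0,0,0],[0,0,0],[0,0,0],[0,0,0],[0,0,0],[0,0,0]]}' 0 80
python3 -m jog '{"delta_pos":[[0,0,0.1],[0,0,0.2],[0,0,0.35],[0,0,0.5],[0,0,0.65],[0,0,0.75],[0,0,0.8],[0,0,0.8],[0,0,0.8]],"turn":[[0,0,0],[0,0,0],[0,0,0],[0,0,0],[0,0,0],[0,0,0],[0,0,0],[0,0,0],[0,0,0]]}'
```

```text
time_s: 24.98
eef_pos: [0.4411, 0.3735, 0.1334]
ee_rot: [-0.002, 3.139, 0.004]
force: [-0.1, -0.3, 0.8]
finger_gap: 0.0512
grasp_force: 0.0
time_s: 25.57
eef_pos: [0.4408, 0.3732, 0.1329]
ee_rot: [-0.002, 3.14, 0.003]
force: [-0.4, -1.0, 6.1]
finger_gap: 0.0249
grasp_force: 78.9
time_s: 26.32
eef_pos: [0.4397, 0.3723, 0.2907]
ee_rot: [0.003, -3.141, 0.001]
force: [-0.7, -0.1, -2.8]
finger_gap: 0.0251
grasp_force: 78.5
```

```bash
for i in 1 2 3; do python3 -m jog '{"delta_pos":[[0,-0.12,0],[0,-0.3,0],[0,-0.5,0],[0,-0.7,0],[0,-0.88,0],[0,-1,0],[0,-1,0]],"turn":[[0,0,0],[0,0,0],[0,0,0],[0,0,0],[0,0,0],[0,0,0],[0,0,0]]}' | grep -E 'eef|force'; done
python3 - <<'E'
from h import *
s=ctrl.get_state();print(s['eef_pos'],np.round(s['qpos'],2))
c=ctrl.capture('wrist');cv2.imwrite('pics/w7.png',c['frame'][...,::-1]);report(c,195,zb=.055)
E
```

```text
eef_pos: [0.4392, 0.1659, 0.2894]
force: [-0.3, 0.7, -1.6]
grasp_force: 78.7
eef_pos: [0.4386, -0.0327, 0.2899]
force: [0.2, 0.4, -1.5]
grasp_force: 78.8
eef_pos: [0.4386, -0.232, 0.2902]
force: [-0.1, 0.7, -2.4]
grasp_force: 78.9
[ 0.43859423 -0.2320289   0.2902138 ] [-0.15  0.12  0.56  1.93 -0.07  1.11  2.01]
white [552. 345.] [713.7 174.3 121.4  36.6  13.5]
white [505. 323.] [680.6 101.  110.4  62.6  -5.5]
white [442. 301.] [640.8  -3.   78.7  61.4  -5.6]
white [373. 278.] [604.3 -97.6  85.9  73.4  -5.3]
white [300. 219.] [ 515.3 -208.4   79.6   38.3   87.9]
white [473. 156.] [424.1  12.5  71.7   8.9  89.7]
white [410. 164.] [432.5 -47.4 196.2  76.1  89.7]
white [243.  63.] [ 314.2 -276.1   92.7   57.6  -19.3]
brass [510.7 303.2] [[611.2  69. ]]
brass [438.9 297. ] [[601.6 -26.2]]
brass [368.3 291.7] [[ 593.5 -118.6]]
brass [132.4 176.9] [[ 441.  -404.7]]
brass [19.8 59.8] [[ 314.9 -507.2]]
```

View pics/w7.png

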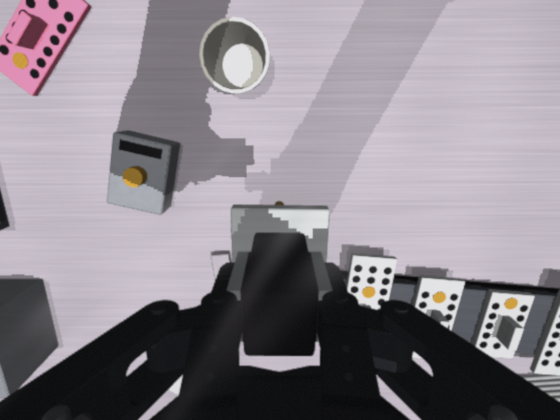

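```bash
python3 - <<'E'
from h import *
c=ctrl.capture('wrist');p=np.array(ctrl.get_state()['eef_pos']);print(proj(c,p-[0,0,.1079]),proj(c,p-[0,0,.1079]-[0,0,.004]))
E
python3 -m jog '{"delta_pos":[[0.009,-0.12,0],[0.009,-0.3,0],[0.009,-0.5,0],[0.009,-0.7,0],[0.009,-0.83,0],[0.009,-0.862,0],[0.009,-0.862,-0.1],[0.009,-0.862,-0.2],[0.009,-0.862,-0.3],[0.009,-0.862,-0.4],[0.009,-0.862,-0.4],[0.009,-0.862,-0.4]],"turn":[[0,0,0],[0,0,0],[0,0,0],[0,0,0],[0,0,0],[0,0,0],[0,0,0],[0,0,0],[0,0,0],[0,0,0],[0,0,0],[0,0,0]]}'
python3 - <<'E'
from h import *
c=ctrl.capture('wrist');p=np.array(ctrl.get_state()['eef_pos']);print(p);report(c,250,zb=.055)
for n in ('side','top'):
  t=ctrl.capture(n);f=t['frame'];u,v=proj(t,[.4405,-.4045,.085])[0].astype(int)
  cv2.imwrite(f'pics/p_{n}.png',cv2.resize(f[v-40:v+40,u-40:u+40],None,fx=6,fy=6,interpolation=2)[...,::-1])
E
```

```text
[[282.95097005 205.26860755]] [[282.89680946 203.87760342]]
time_s: 29.17
eef_pos: [0.4422, -0.3971, 0.2101]
ee_rot: [0.006, -3.139, -0.005]
force: [-0.5, -0.0, -1.6]
finger_gap: 0.0251
grasp_force: 79.2
[ 0.44269543 -0.39832388  0.21155109]
brass [529.7 327.2] [[ 590.5 -130.7]]
brass [270.4 188.9] [[ 440.7 -405.8]]
brass [128.1  40.9] [[ 316.9 -521.8]]
```

View pics/p_side.png

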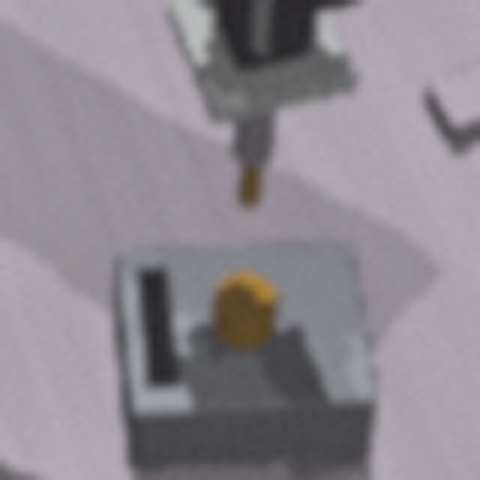

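The side view shows the probe upright, with its tip just above the stud.

```bash
python3 -m jog '{"delta_pos":[[0,0,-0.1],[0,0,-0.18],[0,0,-0.2],[0,0,-0.2],[0,0,-0.2]],"turn":[[0,0,0],[0,0,0],[0,0,0],[0,0,0],[0,0,0]]}'
python3 - <<'E'
from h import *
c=ctrl.capture('wrist');s=ctrl.get_state();p=np.array(s['eef_pos']);print(p,s['force']);report(c,250,zb=.055);print(proj(c,p-[0,0,.1079]))
t=ctrl.capture('wrist')['frame'];cv2.imwrite('pics/w8.png',cv2.resize(t[150:250,220:340],None,fx=6,fy=6,interpolation=2)[...,::-1])
E
```

```text
time_s: 29.73
eef_pos: [0.4423, -0.4002, 0.1726]
ee_rot: [-0.003, 3.14, -0.001]
force: [0.8, -0.9, -1.0]
finger_gap: 0.0251
grasp_force: 79.2
[ 0.44243414 -0.400466    0.17288329] [ 0.02930182 -0.35019547 -1.70551393]
brass [556.8 350.3] [[ 589.1 -137.3]]
brass [273.6 196.2] [[ 438.3 -405.8]]
brass [112.3  31.4] [[ 317.7 -519.8]]
[[280.13390204 204.48849329]]
```

View pics/w8.png

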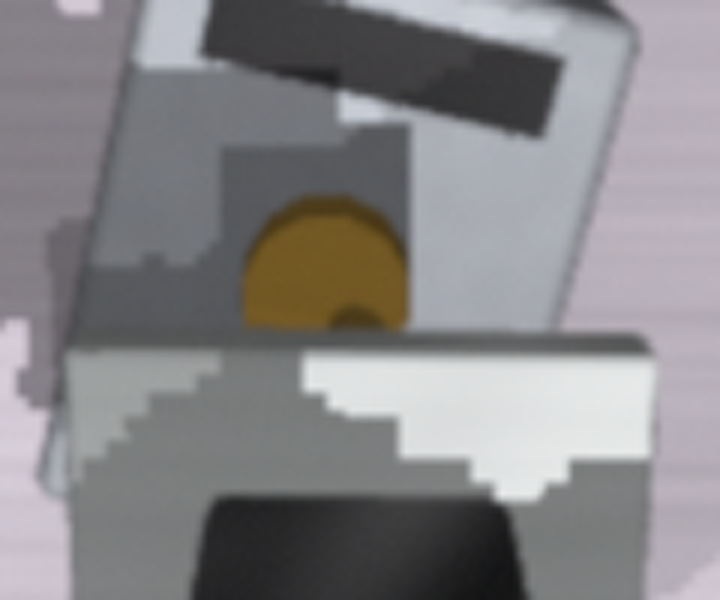

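The stud's centre is at crop (326,292) and the pin tip at (353,320), so the tip is about 3–4 mm to +y. I'll correct that and press.

```bash
python3 -m jog '{"delta_pos":[[-0.01,-0.018,0],[-0.01,-0.018,0],[-0.01,-0.018,-0.02],[-0.01,-0.018,-0.035],[-0.01,-0.018,-0.045],[-0.01,-0.018,-0.055],[-0.01,-0.018,-0.06],[-0.01,-0.018,-0.06],[-0.01,-0.018,-0.06]],"turn":[[0,0,0],[0,0,0],[0,0,0],[0,0,0],[0,0,0],[0,0,0],[0,0,0],[0,0,0],[0,0,0]]}'
python3 -m jog '{"delta_pos":[[0,0,-0.007],[0,0,-0.014],[0,0,-0.014],[0,0,-0.014],[0,0,-0.014],[0,0,-0.014],[0,0,-0.014],[0,0,-0.014]],"turn":[[0,0,0],[0,0,0],[0,0,0],[0,0,0],[0,0,0],[0,0,0],[0,0,0],[0,0,0]]}'
python3 - <<'E'
from h import *
for n in ('side','wrist'):
  t=ctrl.capture(n);u,v=proj(t,[.4405,-.4045,.06])[0].astype(int)
  cv2.imwrite(f'pics/q_{n}.png',cv2.resize(t['frame'][v-25:v+25,u-25:u+25],None,fx=8,fy=8,interpolation=2)[...,::-1])
a=cv2.imread('pics/q_side.png');b=cv2.imread('pics/q_wrist.png');cv2.imwrite('pics/q.png',np.hstack([a,b]))
E
```

```text
time_s: 30.58
eef_pos: [0.4398, -0.4033, 0.1595]
ee_rot: [0.003, -3.141, -0.0]
force: [-0.4, 0.8, 0.5]
finger_gap: 0.0254
grasp_force: 79.4
time_s: 31.25
eef_pos: [0.4398, -0.4034, 0.1567]
ee_rot: [-0.003, 3.142, 0.0]
force: [-0.7, 0.5, 1.0]
finger_gap: 0.0248
grasp_force: 79.5
```

View pics/q.png

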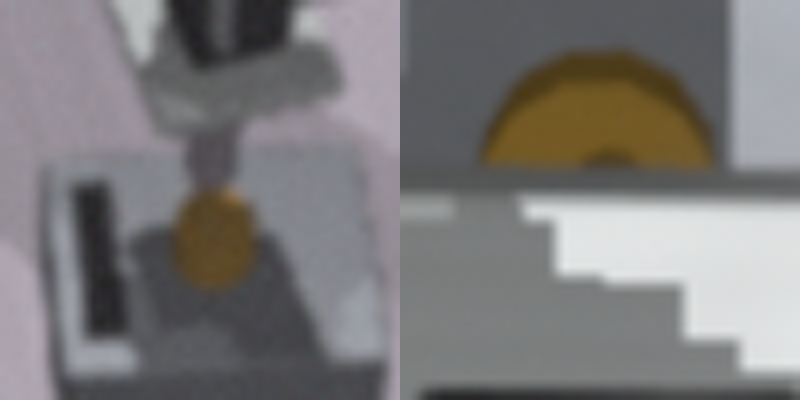

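The tip is centred on the stud, and the force rose by about 2.5 N (pin roughly halfway in). Next I move to carrier a.

```bash
python3 -m jog '{"delta_pos":[[0,0,0.05],[0,0,0.2],[0,0,0.4],[0.1,0.12,0.4],[0.25,0.3,0.4],[0.45,0.5,0.4],[0.65,0.7,0.4],[0.82,0.88,0.4],[0.92,1,0.4],[0.92,1,0.4]],"turn":[[0,0,0],[0,0,0],[0,0,0],[0,0,0],[0,0,0],[0,0,0],[0,0,0],[0,0,0],[0,0,0],[0,0,0]]}' | grep eef
python3 -m jog '{"delta_pos":[[0,0.15,0],[0,0.32,0],[0,0.5,0],[0,0.7,0],[0,0.88,0],[0,1,0],[0,1,0]],"turn":[[0,0,0],[0,0,0],[0,0,0],[0,0,0],[0,0,0],[0,0,0],[0,0,0]]}' | grep eef
python3 -m jog '{"delta_pos":[[0,0.12,0],[0,0.27,0],[0,0.4,0],[0,0.45,0],[0,0.45,0],[0,0.45,0],[0,0.45,0]],"turn":[[0,0,0],[0,0,0],[0,0,0],[0,0,0],[0,0,0],[0,0,0],[0,0,0]]}' |grep eef
python3 - <<'E'
from h import *
s=ctrl.get_state();print(s['eef_pos'],s['force'])
c=ctrl.capture('wrist');report(c,195,zp=.035,am=(1000,60000));c=ctrl.capture('top');report(c,zp=.035)
E
```

```text
eef_pos: [0.6263, -0.1996, 0.2372]
eef_pos: [0.624, 0.0052, 0.2366]
eef_pos: [0.6239, 0.0841, 0.237]
[0.62390557 0.08414007 0.23700463] [-0.86314084  0.4485122  -1.56579796]
white [ 40. 350.] [ 834.4 -231.1  194.3   79.9  -55.4]
white [285. 187.] [631.2  87.3  52.8  40.9  84.8]
white [220.  65.] [523.8  19.9 135.5  98.3  -0. ]
white [ 90. 176.] [628.  -83.4 320.9 256.9 -13.9]
brass [372.3 186.8] [[631.8 182.9]]
brass [281. 180.] [[624.4  85. ]]
brass [186.5 170.5] [[614.2 -15. ]]
brass [ 93.3 162.7] [[ 605.8 -112.2]]
white [312. 170.] [ 6.405e+02 -1.198e+02  1.784e+02  5.780e+01  5.000e-01]
brass [135.2 293.2] [[244.4 478.1]]
brass [438.6 266.6] [[ 306.7 -532. ]]
brass [398.8 227.2] [[ 441.1 -408.2]]
brass [546.3 300.2] [[ 188.5 -875.1]]
brass [554.7 215.4] [[ 466.5 -928.5]]
brass [308.7 181.7] [[ 604.7 -111.7]]
brass [280. 180.] [[613.3 -14.4]]
brass [503.8 160.4] [[ 658.6 -775.3]]
brass [552.5 138.7] [[ 729.1 -945.5]]
```

```bash
python3 -m jog '{"delta_pos":[[0,0.01,-0.08],[0,0.01,-0.2],[0,0.01,-0.3],[0,0.01,-0.38],[0,0.01,-0.43],[0,0.01,-0.455],[0,0.01,-0.47],[0,0.01,-0.48],[0,0.01,-0.48],[0,0.01,-0.48]],"turn":[[0,0,0],[0,0,0],[0,0,0],[0,0,0],[0,0,0],[0,0,0],[0,0,0],[0,0,0],[0,0,0],[0,0,0]]}'
python3 -m jog '{"delta_pos":[[0,0,-0.008],[0,0,-0.015],[0,0,-0.015],[0,0,-0.015],[0,0,-0.015],[0,0,-0.015],[0,0,-0.015]],"turn":[[0,0,0],[0,0,0],[0,0,0],[0,0,0],[0,0,0],[0,0,0],[0,0,0]]}'
python3 - <<'E'
from h import *
for n in ('side','wrist'):
  t=ctrl.capture(n);u,v=proj(t,[.624,.085,.035])[0].astype(int)
  cv2.imwrite(f'pics/q_{n}.png',cv2.resize(t['frame'][v-25:v+25,u-25:u+25],None,fx=8,fy=8,interpolation=2)[...,::-1])
a=cv2.imread('pics/q_side.png');b=cv2.imread('pics/q_wrist.png');cv2.imwrite('pics/q2.png',np.hstack([a,b]))
E
```

```text
time_s: 34.28
eef_pos: [0.6244, 0.0883, 0.1416]
ee_rot: [-0.002, 3.14, 0.0]
force: [-0.8, -0.9, -0.1]
finger_gap: 0.0254
grasp_force: 79.3
time_s: 34.87
eef_pos: [0.6242, 0.0886, 0.1379]
ee_rot: [-0.003, 3.141, 0.0]
force: [0.6, -1.5, -0.1]
finger_gap: 0.0253
grasp_force: 79.4
```

View pics/q2.png

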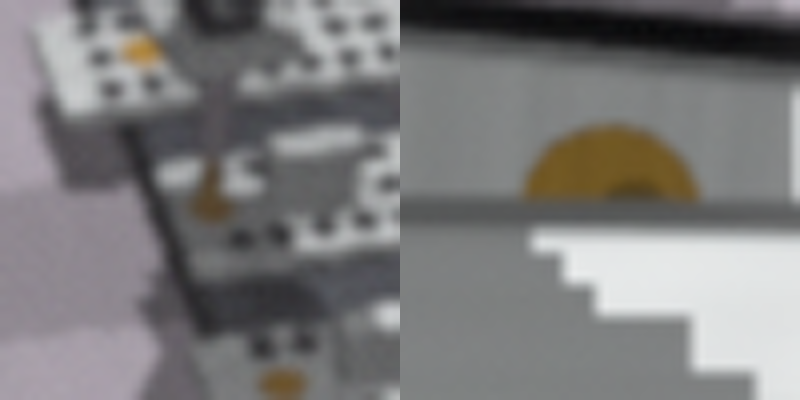

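The tip stands on disc a, about 2 mm off its centre. I'll press 1.5 mm more for certainty, then go to b.

```bash
python3 -m jog '{"delta_pos":[[0,0,-0.008],[0,0,-0.008],[0,0,-0.008],[0,0,-0.008]],"turn":[[0,0,0],[0,0,0],[0,0,0],[0,0,0]]}'
python3 -m jog '{"delta_pos":[[0,0,0],[0,0,0]],"turn":[[0,0,0],[0,0,0]]}' | grep '^force'
python3 -m jog '{"delta_pos":[[0,0,0.05],[0,0,0.2],[0,0,0.35],[0,0,0.45],[0,0,0.45],[-0.01,-0.15,0.45],[-0.03,-0.3,0.45],[-0.05,-0.43,0.45],[-0.05,-0.51,0.45],[-0.05,-0.51,0.45],[-0.05,-0.51,0.45],[-0.05,-0.51,0.45]],"turn":[[0,0,0],[0,0,0],[0,0,0],[0,0,0],[0,0,0],[0,0,0],[0,0,0],[0,0,0],[0,0,0],[0,0,0],[0,0,0],[0,0,0]]}'
python3 -m jog '{"delta_pos":[[0,0,0],[0,0,0]],"turn":[[0,0,0],[0,0,0]]}'
python3 - <<'E'
from h import *
s=ctrl.get_state();print(s['eef_pos'],s['force'])
c=ctrl.capture('wrist');report(c,195,zp=.035,am=(1000,60000));c=ctrl.capture('top');report(c,zp=.035)
E
```

```text
time_s: 35.3
eef_pos: [0.624, 0.0886, 0.1362]
ee_rot: [-0.003, 3.141, 0.0]
force: [1.8, -0.7, 0.9]
finger_gap: 0.0253
grasp_force: 79.5
force: [0.6, -0.9, -0.2]
time_s: 36.47
eef_pos: [0.6133, -0.0119, 0.2255]
ee_rot: [0.004, -3.14, -0.002]
force: [-0.2, 1.3, -1.3]
finger_gap: 0.0249
grasp_force: 79.2
time_s: 36.63
eef_pos: [0.6137, -0.0117, 0.2258]
ee_rot: [0.006, -3.141, -0.001]
force: [0.1, 0.3, -1.7]
finger_gap: 0.0255
grasp_force: 79.2
[ 0.61372855 -0.01173358  0.22575136] [ 0.1202583   0.31451343 -1.70576945]
white [280. 182.] [613.6 -14.2  58.   51.1  84.5]
white [463. 199.] [672.6 166.4 476.3 243.3  14.1]
white [236.  67.] [ 5.145e+02 -5.090e+01  1.311e+02  1.042e+02  3.000e-01]
white [ 78. 212.] [ 683.5 -189.5  456.7  248.1  -13.5]
brass [465.2 199.8] [[631.9 182.8]]
brass [372.5 192.5] [[624.4  84.9]]
brass [276.6 182.5] [[614.2 -15.2]]
brass [181.5 174. ] [[ 605.7 -112.6]]
white [310. 159.] [ 683.9 -118.8   93.8   55.8   -6.4]
white [222. 166.] [668.6 185.3 152.1  66.4  -6.2]
brass [135.2 293.2] [[244.4 478.1]]
brass [438.6 266.6] [[ 306.7 -532. ]]
brass [398.8 227.2] [[ 441.1 -408.2]]
brass [547.5 305.4] [[ 171.6 -877.6]]
brass [554.7 215.4] [[ 466.5 -928.5]]
brass [308.7 181.8] [[ 604.2 -111.9]]
brass [250.8 178. ] [[623.1  85.2]]
brass [221.9 176.8] [[630.1 183.7]]
brass [503.6 159.9] [[ 660.6 -774.8]]
brass [552.6 138.9] [[ 728.3 -945.6]]
```

```bash
python3 -m jog '{"delta_pos":[[0,-0.02,-0.05],[0,-0.02,-0.15],[0,-0.02,-0.25],[0,-0.02,-0.33],[0,-0.02,-0.38],[0,-0.02,-0.405],[0,-0.02,-0.42],[0,-0.02,-0.435],[0,-0.02,-0.445],[0,-0.02,-0.445]],"turn":[[0,0,0],[0,0,0],[0,0,0],[0,0,0],[0,0,0],[0,0,0],[0,0,0],[0,0,0],[0,0,0],[0,0,0]]}'
python3 -m jog '{"delta_pos":[[0,0,0],[0,0,0],[0,0,0],[0,0,0],[0,0,0],[0,0,0]],"turn":[[0,0,0],[0,0,0],[0,0,0],[0,0,0],[0,0,0],[0,0,0]]}'
python3 - <<'E'
from h import *
t=ctrl.capture('wrist');s=ctrl.get_state();print(s['eef_pos'],s['force']);m=brass(t['frame'])
for k in blobs(m,20,3000): print(cv2.boundingRect(k),k.mean(0))
print(proj(t,[[.6142,-.0152,.035],[.6142,-.0062,.035]]), proj(t,np.array(s['eef_pos'])-[0,.0013,s['eef_pos'][2]-.035]))
E
```

```text
time_s: 37.57
eef_pos: [0.6141, -0.0176, 0.1375]
ee_rot: [-0.002, 3.141, 0.0]
force: [-1.4, -0.6, 0.4]
finger_gap: 0.0255
grasp_force: 79.3
time_s: 38.07
eef_pos: [0.614, -0.0175, 0.1373]
ee_rot: [-0.002, 3.141, -0.0]
force: [-1.8, -0.3, 0.2]
finger_gap: 0.0255
grasp_force: 79.4
[ 0.61399209 -0.01748077  0.13725231] [-0.28823887  0.23081809  1.59451102]
(523, 219, 22, 20) [533.44827586 228.44827586]
(400, 209, 22, 21) [410.74576271 219.15254237]
(274, 196, 20, 9) [283.45238095 200.57142857]
(146, 185, 22, 22) [156.56666667 195.81666667]
[[283.33180253 206.60692281]
 [294.94157537 206.62818535]] [[278.71294728 206.34145078]]
```

```bash
python3 -m jog '{"delta_pos":[[0,0,0.05],[0,0,0.2],[0,0,0.35],[0,0,0.45],[0,0.05,0.45],[0.03,0.2,0.45],[0.06,0.4,0.45],[0.09,0.6,0.45],[0.09,0.8,0.45],[0.09,0.93,0.45],[0.09,1,0.45],[0.09,1,0.45]],"turn":[[0,0,0],[0,0,0],[0,0,0],[0,0,0],[0,0,0],[0,0,0],[0,0,0],[0,0,0],[0,0,0],[0,0,0],[0,0,0],[0,0,0]]}'
python3 -m jog '{"delta_pos":[[0,0,0],[0,0,0],[0,0,0]],"turn":[[0,0,0],[0,0,0],[0,0,0]]}'
python3 - <<'E'
from h import *
s=ctrl.get_state();print(s['eef_pos'],s['force'])
c=ctrl.capture('wrist');report(c,254,zp=.035);c=ctrl.capture('top');report(c,254,zp=.035)
E
```

```text
time_s: 39.12
eef_pos: [0.6306, 0.1883, 0.226]
ee_rot: [0.014, -3.14, -0.003]
force: [-0.1, 0.7, -1.4]
finger_gap: 0.0252
grasp_force: 79.2
time_s: 39.37
eef_pos: [0.6321, 0.1798, 0.2273]
ee_rot: [0.003, 3.141, -0.002]
force: [-0.2, 0.3, -1.7]
finger_gap: 0.0253
grasp_force: 79.2
[0.63208781 0.1797692  0.22725107] [-0.19796832  0.30749163 -1.66228864]
brass [283.5 181.5] [[632.  183.1]]
brass [188.3 174.3] [[624.3  85.1]]
brass [ 89.8 164.8] [[614.3 -14.8]]
brass [  0.3 158.5] [[ 607.7 -104.8]]
brass [135.2 293.3] [[244.1 478. ]]
brass [548.8 341.1] [[  57.7 -871.4]]
brass [438.6 266.6] [[ 306.7 -532. ]]
brass [398.8 227.2] [[ 441.1 -408.2]]
brass [544.9 255. ] [[ 335.9 -884. ]]
brass [554.7 215.4] [[ 466.5 -928.5]]
brass [308.7 181.8] [[ 604.2 -111.9]]
brass [279.8 180.2] [[612.7 -13.8]]
brass [250.5 178. ] [[623.2  86. ]]
brass [221.8 176.6] [[630.9 184.3]]
brass [505.6 164.1] [[ 645.7 -780. ]]
brass [552.5 138.9] [[ 728.3 -945.5]]
```

```bash
python3 -m jog '{"delta_pos":[[0,0.015,-0.05],[0,0.015,-0.15],[0,0.015,-0.25],[0,0.015,-0.33],[0,0.015,-0.38],[0,0.015,-0.41],[0,0.015,-0.425],[0,0.015,-0.44],[0,0.015,-0.452],[0,0.015,-0.452]],"turn":[[0,0,0],[0,0,0],[0,0,0],[0,0,0],[0,0,0],[0,0,0],[0,0,0],[0,0,0],[0,0,0],[0,0,0]]}'
python3 -m jog '{"delta_pos":[[0,0,0],[0,0,0],[0,0,0],[0,0,0],[0,0,0],[0,0,0]],"turn":[[0,0,0],[0,0,0],[0,0,0],[0,0,0],[0,0,0],[0,0,0]]}'
python3 - <<'E'
from h import *
t=ctrl.capture('wrist');s=ctrl.get_state();print(s['eef_pos'],s['force']);report(t,254,zp=.035)
E
```

```text
time_s: 40.3
eef_pos: [0.6321, 0.1855, 0.1371]
ee_rot: [-0.002, 3.141, 0.0]
force: [-1.1, -0.5, 1.0]
finger_gap: 0.0251
grasp_force: 79.5
time_s: 40.8
eef_pos: [0.632, 0.1856, 0.1369]
ee_rot: [-0.003, 3.141, 0.0]
force: [-0.6, -0.5, 1.5]
finger_gap: 0.0252
grasp_force: 79.4
[0.63200862 0.18558265 0.13686094] [0.16506639 0.002544   0.71456956]
brass [277.2 200.6] [[627.3 183.1]]
brass [149.5 196.6] [[624.3  85.2]]
brass [ 16.  183.5] [[614.2 -14.8]]
```

```bash
python3 -m jog '{"delta_pos":[[0,0,0.05],[0,0,0.2],[0,0,0.35],[0,0,0.45],[0,-0.05,0.45],[-0.03,-0.2,0.45],[-0.06,-0.4,0.45],[-0.09,-0.6,0.45],[-0.132,-0.8,0.45],[-0.132,-0.95,0.45],[-0.132,-1,0.45]],"turn":[[0,0,0],[0,0,0],[0,0,0],[0,0,0],[0,0,0],[0,0,0],[0,0,0],[0,0,0],[0,0,0],[0,0,0],[0,0,0]]}' | grep eef
python3 -m jog '{"delta_pos":[[0,-0.12,0],[0,-0.27,0],[0,-0.4,0],[0,-0.46,0],[0,-0.483,0],[0,-0.483,0],[0,-0.483,0],[0,-0.483,0],[0,-0.483,0]],"turn":[[0,0,0],[0,0,0],[0,0,0],[0,0,0],[0,0,0],[0,0,0],[0,0,0],[0,0,0],[0,0,0]]}' 
python3 - <<'E'
from h import *
s=ctrl.get_state();print(s['eef_pos'],s['force'])
c=ctrl.capture('wrist');report(c,254,zp=.035);c=ctrl.capture('top');report(c,254,zp=.035)
E
```

```text
eef_pos: [0.6039, -0.0218, 0.2269]
time_s: 42.52
eef_pos: [0.6057, -0.1089, 0.2265]
ee_rot: [0.007, -3.141, -0.001]
force: [-0.1, 0.6, -1.6]
finger_gap: 0.0248
grasp_force: 79.2
[ 0.60568646 -0.10887249  0.22650602] [-0.09828916  0.62577488 -1.64227537]
brass [553.9 207.3] [[632.  181.8]]
brass [463.7 200.1] [[624.5  84.8]]
brass [369.6 190.1] [[614.1 -15.3]]
brass [276.3 181.8] [[ 605.7 -112.5]]
brass [135.2 293.2] [[244.4 478.1]]
brass [438.6 266.6] [[ 306.7 -532. ]]
brass [398.8 227.2] [[ 441.1 -408.2]]
brass [546.7 300.5] [[ 187.4 -876.3]]
brass [554.7 215.4] [[ 466.5 -928.5]]
brass [280. 180.] [[613.3 -14.4]]
brass [250.5 178. ] [[623.2  86. ]]
brass [222.  176.6] [[630.9 183.4]]
brass [503.6 159.9] [[ 660.6 -774.8]]
brass [552.5 138.7] [[ 729.1 -945.5]]
```

```bash
python3 -m jog '{"delta_pos":[[0,0,-0.05],[0,0,-0.15],[0,0,-0.25],[0,0,-0.33],[0,0,-0.38],[0,0,-0.405],[0,0,-0.42],[0,0,-0.436],[0,0,-0.448],[0,0,-0.448]],"turn":[[0,0,0],[0,0,0],[0,0,0],[0,0,0],[0,0,0],[0,0,0],[0,0,0],[0,0,0],[0,0,0],[0,0,0]]}'
python3 -m jog '{"delta_pos":[[0,0,0],[0,0,0],[0,0,0],[0,0,0],[0,0,0],[0,0,0]],"turn":[[0,0,0],[0,0,0],[0,0,0],[0,0,0],[0,0,0],[0,0,0]]}'
python3 - <<'E'
from h import *
t=ctrl.capture('wrist');s=ctrl.get_state();print(s['eef_pos'],s['force']);report(t,254,zp=.035)
E
```

```text
time_s: 43.45
eef_pos: [0.6057, -0.1111, 0.1375]
ee_rot: [-0.002, 3.141, 0.0]
force: [-0.4, 0.9, 0.2]
finger_gap: 0.0253
grasp_force: 79.2
time_s: 43.95
eef_pos: [0.6056, -0.111, 0.1373]
ee_rot: [-0.003, 3.141, -0.0]
force: [-0.7, 0.3, 1.2]
finger_gap: 0.0252
grasp_force: 79.2
[ 0.60558721 -0.11105746  0.13724946] [-0.24372727 -0.78815237  1.06726242]
brass [527.5 229.5] [[624.3  84.7]]
brass [402.9 217. ] [[614.2 -15.1]]
brass [278.5 200.5] [[ 600.9 -112.5]]
```

```bash
python3 -m jog '{"delta_pos":[[0,0,0.05],[0,0,0.2],[0,0,0.4],[0,0,0.6],[-0.1,0.12,0.765],[-0.25,0.3,0.765],[-0.4,0.5,0.765],[-0.6,0.7,0.765],[-0.75,0.88,0.765],[-0.805,1,0.765],[-0.805,1,0.765]],"turn":[[0,0,0],[0,0,0],[0,0,0],[0,0,0],[0,0,0],[0,0,0],[0,0,0],[0,0,0],[0,0,0],[0,0,0],[0,0,0]]}' | grep eef
python3 -m jog '{"delta_pos":[[0,0.15,0],[0,0.32,0],[0,0.5,0],[0,0.7,0],[0,0.88,0],[0,1,0],[0,1,0]],"turn":[[0,0,0],[0,0,0],[0,0,0],[0,0,0],[0,0,0],[0,0,0],[0,0,0]]}' | grep eef
python3 -m jog '{"delta_pos":[[0,0.12,0],[0,0.27,0],[0,0.38,0],[0,0.42,0],[0,0.42,0],[0,0.42,0],[0,0.42,0],[0,0.42,0]],"turn":[[0,0,0],[0,0,0],[0,0,0],[0,0,0],[0,0,0],[0,0,0],[0,0,0],[0,0,0]]}'
python3 - <<'E'
from h import *
c=ctrl.capture('wrist');s=ctrl.get_state();print(s['eef_pos'],s['ee_rot'],s['force']);f=c['frame']
cv2.imwrite('pics/w9.png',cv2.resize(f[110:250,200:370],None,fx=4.5,fy=4.2,interpolation=2)[...,::-1])
p=np.array(s['eef_pos']);print(proj(c,p-[0,.0013,.1079]),'gap centre line at tops',proj(c,[[.4125,.3725,.11],[.4825,.3725,.11]]))
t=ctrl.capture('top');report(t,zp=.035)
E
```

```text
eef_pos: [0.4413, 0.0926, 0.2905]
eef_pos: [0.443, 0.2954, 0.2903]
time_s: 46.17
eef_pos: [0.445, 0.3711, 0.2904]
ee_rot: [0.001, 3.141, -0.001]
force: [1.5, 0.3, -1.3]
finger_gap: 0.025
grasp_force: 79.2
[0.44493663 0.37142831 0.29041483] [ 8.69227447e-04  3.14133503e+00 -1.32981152e-04] [ 0.57850908 -0.20863837 -2.15113667]
[[279.15903709 204.26461252]] gap centre line at tops [[281.56954018 151.44349797]
 [281.45047557 219.50453192]]
white [251. 167.] [660.6  82.5 103.1  55.   -6.1]
white [310. 172.] [ 640.3 -117.3  176.9   67.8   -1.8]
white [ 63. 200.] [ 5.565e+02  7.685e+02  4.065e+02  2.881e+02 -2.000e-01]
white [223. 166.] [668.1 180.7 152.6  55.6  -5.2]
white [286. 161.] [678.9 -34.4 127.3  57.   -9.2]
brass [135.3 293.2] [[244.4 477.7]]
brass [438.6 266.6] [[ 306.7 -532. ]]
brass [398.8 227.2] [[ 441.1 -408.2]]
brass [546.4 299.3] [[ 191.4 -875.7]]
brass [555.2 215.5] [[ 466.3 -930.2]]
brass [308.7 181.8] [[ 604.2 -111.9]]
brass [250.5 178. ] [[623.2  86. ]]
brass [221.9 176.8] [[630.1 183.7]]
brass [284.1 171.6] [[642.  -29.2]]
brass [503.7 159.9] [[ 660.6 -774.8]]
brass [552.6 138.9] [[ 728.3 -945.7]]
```

View pics/w9.png

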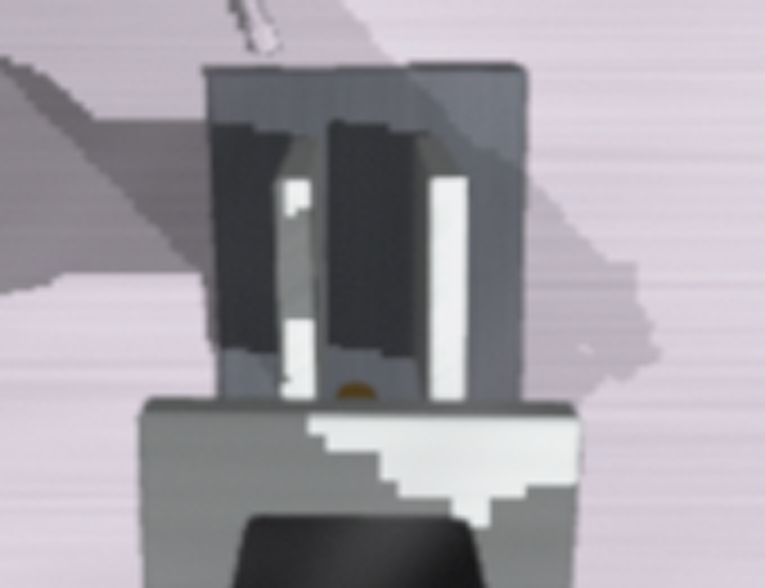

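b was knocked (now about (.680,−.034)); I'll mend that after hanging the probe. The view shows the blade gap centred at crop x≈373 and the tip at 356, so I shift about +2.5 mm in y and lower.

```bash
python3 -m jog '{"delta_pos":[[0,0.0125,0],[0,0.0125,-0.08],[0,0.0125,-0.16],[0,0.0125,-0.25],[0,0.0125,-0.35],[0,0.0125,-0.45],[0,0.0125,-0.55],[0,0.0125,-0.63],[0,0.0125,-0.69],[0,0.0125,-0.73],[0,0.0125,-0.75],[0,0.0125,-0.75]],"turn":[[0,0,0],[0,0,0],[0,0,0],[0,0,0],[0,0,0],[0,0,0],[0,0,0],[0,0,0],[0,0,0],[0,0,0],[0,0,0],[0,0,0]]}'
python3 -m jog '{"delta_pos":[[0,0,-0.012],[0,0,-0.024],[0,0,-0.032],[0,0,-0.038],[0,0,-0.038],[0,0,-0.038]],"turn":[[0,0,0],[0,0,0],[0,0,0],[0,0,0],[0,0,0],[0,0,0]]}'
```

```text
time_s: 47.27
eef_pos: [0.4443, 0.3754, 0.1397]
ee_rot: [0.002, -3.141, 0.001]
force: [-0.6, -0.7, -1.5]
finger_gap: 0.0252
grasp_force: 79.2
time_s: 47.77
eef_pos: [0.4446, 0.3757, 0.1329]
ee_rot: [-0.003, 3.141, 0.001]
force: [-1.1, -0.1, 1.5]
finger_gap: 0.0251
grasp_force: 79.4
```

```bash
python3 -m jog '{"delta_pos":[[0,0,0],[0,0,0],[0,0,0],[0,0,0],[0,0,0.1],[0,0,0.25],[0,0,0.4],[0,0,0.6],[0,0,0.8],[0,0,0.8]],"turn":[[0,0,0],[0,0,0],[0,0,0],[0,0,0],[0,0,0],[0,0,0],[0,0,0],[0,0,0],[0,0,0],[0,0,0]]}' 0.55
python3 -m jog '{"delta_pos":[[0.1,-0.15,0],[0.25,-0.32,0],[0.4,-0.5,0],[0.5,-0.7,0],[0.5,-0.88,0],[0.5,-1,0],[0.5,-1,0]],"turn":[[0,0,0],[0,0,0],[0,0,0],[0,0,0],[0,0,0],[0,0,0],[0,0,0]]}' | grep eef
python3 -m jog '{"delta_pos":[[0.1,-0.15,0],[0.25,-0.32,0],[0.4,-0.5,0],[0.5,-0.7,0],[0.5,-0.88,0],[0.5,-1,0],[0.5,-1,0],[0.5,-1,0]],"turn":[[0,0,0],[0,0,0],[0,0,0],[0,0,0],[0,0,0],[0,0,0],[0,0,0],[0,0,0]]}' | grep eef
python3 - <<'E'
from h import *
c=ctrl.capture('wrist');cv2.imwrite('pics/w10.png',c['frame'][...,::-1]);report(c,195,zp=.035,am=(1000,30000))
t=ctrl.capture('top');f=t['frame'];a=cv2.resize(f[195:265,140:220],None,fx=7,fy=7,interpolation=2);cv2.imwrite('pics/s.png',a[...,::-1])
E
python3 - <<'E'
import cv2,numpy as np
a=cv2.imread('pics/w10.png');b=cv2.imread('pics/s.png');b=cv2.resize(b[:420,:420],(240,240));o=np.zeros((420,800,3),np.uint8);o[:,:560]=a;o[:240,560:]=b;cv2.imwrite('pics/w11.png',o)
E
```

```text
time_s: 48.6
eef_pos: [0.4477, 0.378, 0.3011]
ee_rot: [-0.002, 3.132, 0.016]
force: [2.1, 0.4, 0.1]
finger_gap: 0.0467
grasp_force: 0.0
eef_pos: [0.5457, 0.1666, 0.2927]
eef_pos: [0.6443, -0.0271, 0.2923]
white [265. 348.] [915.7 -41.  191.2 107.8  59.8]
white [112. 300.] [ 847.6 -248.9  173.    95.7   87.2]
white [210. 208.] [ 688.9 -120.4   88.2   58.7   -5.3]
white [274. 195.] [681.4 -34.7 128.6  58.9  -8.2]
white [367. 183.] [662.6  81.1 103.8  58.   -5.2]
white [446. 186.] [669.7 179.5 154.4  58.8  -5.2]
white [217. 115.] [ 582.2 -104.1   54.8   45.9   -5.5]
brass [277.6 169.6] [[643.4 -30.1]]
brass [452.7 159.8] [[631.9 182.8]]
brass [372.7 153.7] [[624.4  85. ]]
brass [208.3 138.6] [[ 605.9 -112.5]]
```

View pics/w11.png

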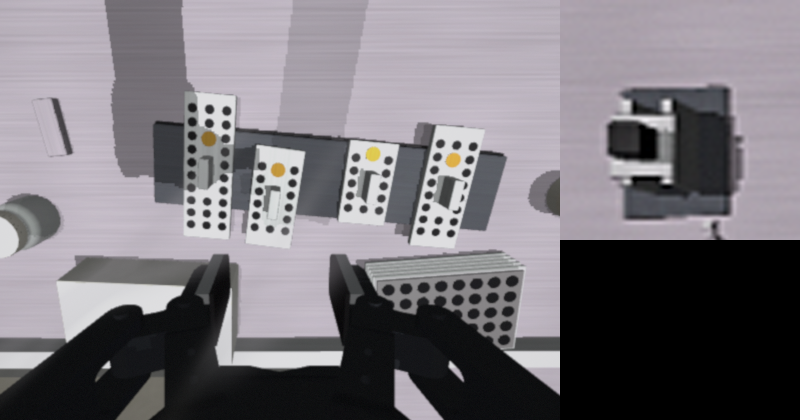

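The view shows carrier b knocked toward +x at (274,195) but flat on the ledge, with the others in place; the inset shows the probe hanging on its stand. I'll re-grip b and recentre it.

```bash
python3 -m jog '{"delta_pos":[[0.1,-0.02,0],[0.19,-0.0375,-0.1],[0.19,-0.0375,-0.3],[0.19,-0.0375,-0.5],[0.19,-0.0375,-0.7],[0.19,-0.0375,-0.85],[0.19,-0.0375,-0.85],[0.19,-0.0375,-0.85],[0.19,-0.0375,-0.85]],"turn":[[0,0,-0.04],[0,0,-0.091],[0,0,-0.091],[0,0,-0.091],[0,0,-0.091],[0,0,-0.091],[0,0,-0.091],[0,0,-0.091],[0,0,-0.091]]}' 0.5
python3 - <<'E'
from h import *
c=ctrl.capture('wrist');report(c,195,zp=.035,am=(1000,50000))
E
```

```text
time_s: 50.7
eef_pos: [0.6839, -0.0308, 0.1246]
ee_rot: [0.219, 3.131, 0.001]
force: [-0.5, -0.4, 2.0]
finger_gap: 0.0428
grasp_force: 0.0
white [150. 399.] [ 844.4 -169.    71.8   23.9  -44.8]
white [280. 238.] [ 7.203e+02 -3.970e+01  2.139e+02  8.260e+01 -4.000e-01]
white [ 65. 213.] [ 674.  -162.4  225.   149.4  -21.9]
white [472. 148.] [667.9  91.  222.5 153.9   6. ]
white [208.  50.] [575.8 -56.7  78.3  65.6  82. ]
brass [273.3 156.2] [[643.4 -30.1]]
brass [145.1 118. ] [[ 605.7 -112.5]]
brass [438.7 104.2] [[624.4  84.9]]
```

```bash
python3 -m jog '{"delta_pos":[[-0.01,-0.018,-0.05],[-0.01,-0.018,-0.15],[-0.01,-0.018,-0.25],[-0.01,-0.018,-0.33],[-0.01,-0.018,-0.38],[-0.01,-0.018,-0.41],[-0.01,-0.018,-0.41],[-0.01,-0.018,-0.41]],"turn":[[0,0,0],[0,0,0],[0,0,0],[0,0,0],[0,0,0],[0,0,0],[0,0,0],[0,0,0]]}'
python3 -m jog '{"delta_pos":[[0,0,0],[0,0,0],[0,0,0],[0,0,0],[0,0,0],[0,0,0]],"turn":[[0,0,0],[0,0,0],[0,0,0],[0,0,0],[0,0,0],[0,0,0]]}' 0 60
python3 -m jog '{"delta_pos":[[0,0,0.05],[0,0,0.12],[0,0,0.15],[-0.05,0.03,0.15],[-0.1,0.06,0.15],[-0.15,0.083,0.15],[-0.15,0.083,0.15],[-0.15,0.083,0.15],[-0.15,0.083,0.15]],"turn":[[0,0,0],[0,0,0],[0,0,0],[0,0,0.015],[0,0,0.031],[0,0,0.031],[0,0,0.031],[0,0,0.031],[0,0,0.031]]}'
```

```text
time_s: 51.42
eef_pos: [0.681, -0.0358, 0.0413]
ee_rot: [0.222, 3.133, 0.0]
force: [0.1, -1.1, 1.4]
finger_gap: 0.0427
grasp_force: 0.0
time_s: 51.92
eef_pos: [0.6813, -0.0356, 0.0418]
ee_rot: [0.222, 3.132, 0.001]
force: [-0.6, 0.3, 6.3]
finger_gap: 0.0106
grasp_force: 61.6
time_s: 52.67
eef_pos: [0.6513, -0.0194, 0.0711]
ee_rot: [0.146, 3.137, -0.0]
force: [-0.7, 0.5, -2.1]
finger_gap: 0.011
grasp_force: 60.6
```

Then I lower to z ≈ .042, release, back off, and look.

```bash
python3 -m jog '{"delta_pos":[[0.005,0,-0.05],[0.005,0,-0.09],[0.005,0,-0.115],[0.005,0,-0.13],[0.005,0,-0.14],[0.005,0,-0.147],[0.005,0,-0.147],[0.005,0,-0.147]],"turn":[[0,0,0],[0,0,0],[0,0,0],[0,0,0],[0,0,0],[0,0,0],[0,0,0],[0,0,0]]}'
python3 -m jog '{"delta_pos":[[0,0,0],[0,0,0],[0,0,0],[0,0,0],[0,0,0.1],[0,0,0.3],[0,0,0.5],[0,0,0.7],[0,0,0.9],[0,0,1],[0,0,1]],"turn":[[0,0,0],[0,0,0],[0,0,0],[0,0,0],[0,0,0],[0,0,0],[0,0,0],[0,0,0],[0,0,0],[0,0,0],[0,0,0]]}' 0.5
python3 -m jog '{"delta_pos":[[-0.15,0,0.1],[-0.3,0,0.2],[-0.5,0,0.3],[-0.65,0,0.4],[-0.7,0,0.4],[-0.7,0,0.4],[-0.7,0,0.4],[-0.7,0,0.4],[-0.7,0,0.4]],"turn":[[0,0,0],[0,0,0],[0,0,0],[0,0,0],[0,0,0],[0,0,0],[0,0,0],[0,0,0],[0,0,0]]}'
python3 - <<'E'
from h import *
c=ctrl.capture('wrist');report(c,195,zp=.035,am=(1000,30000))
t=ctrl.capture('top');f=t['frame'];report(t,zp=.035)
d=ctrl.capture('side');u,v=proj(d,[.4475,.3725,.13])[0].astype(int)
a=cv2.resize(f[140:260,140:345],(615,360),interpolation=2);b=cv2.resize(d['frame'][v-40:v+40,u-25:u+25],(180,360),interpolation=2)
cv2.imwrite('pics/end.png',np.hstack([a,b])[...,::-1])
E
```

```text
time_s: 53.33
eef_pos: [0.6508, -0.0192, 0.0417]
ee_rot: [-0.146, -3.137, -0.001]
force: [-5.8, 1.4, 5.5]
finger_gap: 0.0106
grasp_force: 61.8
time_s: 54.25
eef_pos: [0.6546, -0.0196, 0.2474]
ee_rot: [0.146, 3.128, 0.002]
force: [1.8, 0.1, 0.3]
finger_gap: 0.0427
grasp_force: 0.0
time_s: 55.0
eef_pos: [0.5121, -0.0188, 0.32]
ee_rot: [-0.145, -3.137, 0.002]
force: [-0.2, 0.4, -0.4]
finger_gap: 0.0426
grasp_force: 0.0
white [366. 256.] [661.   81.4  99.   56.4  -5.4]
white [288. 260.] [650.3 -19.9 125.5  56.9  -5.3]
white [428. 262.] [669.7 179.6 150.6  58.   -5.2]
white [226. 251.] [ 632.6 -114.6  153.5   57.1   -5.3]
brass [361.4 239.5] [[624.5  85.2]]
brass [219.4 239. ] [[ 605.5 -112.3]]
brass [431.8 238.4] [[631.8 183. ]]
brass [288.4 238. ] [[612.8 -16.2]]
white [250. 167.] [660.3  84.6 102.1  50.2  -5.2]
white [311. 170.] [ 640.3 -119.3  177.    51.4   -1.9]
white [ 65. 200.] [5.563e+02 7.437e+02 4.070e+02 2.396e+02 2.000e-01]
white [223. 166.] [667.8 180.7 151.9  55.2  -5.2]
brass [135.4 292.8] [[245.8 477.6]]
brass [438.6 266.6] [[ 306.7 -532. ]]
brass [398.8 227.2] [[ 441.1 -408.2]]
brass [546.7 300.4] [[ 187.9 -876.6]]
brass [555.2 215.5] [[ 466.3 -930.2]]
brass [308.7 181.8] [[ 604.2 -111.9]]
brass [250.5 178. ] [[623.2  86. ]]
brass [222.  176.5] [[631.2 183.4]]
brass [503.7 159.9] [[ 660.6 -774.8]]
brass [552.6 138.9] [[ 728.3 -945.7]]
```

View pics/end.png

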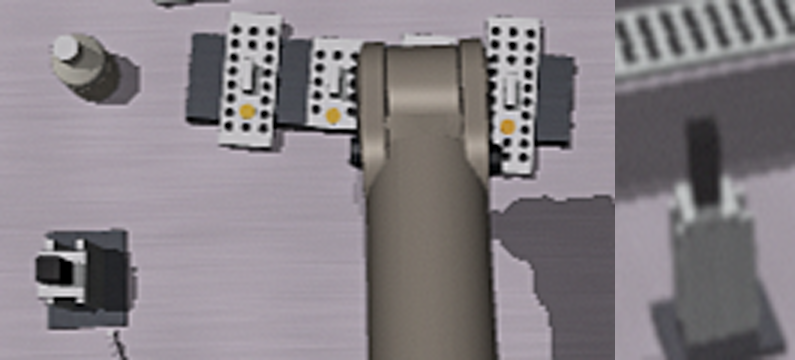

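The carriers all lie centred and square on the ledge, the probe hangs upright on its stand, and the arm is clear, so I'm handing in.

```bash
python3 -c "
from station import ctrl
print(ctrl.finish_job())"
```

```text
the job is handed in; nothing more can be done
None
```

I handed the job in at about 55 s (no verdict came back): all four carriers are centred on the ledge (b was knocked after its press and put back), the reference stud and discs a to d were pressed in order at about 2–3 N, and the probe is hanging on its stand.

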